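Load the spring magazine of a bench analyser and set its feed slider

ROBOT

A 6-joint arm with a two-finger parallel gripper is mounted at the origin on the work surface. World frame = base frame: x ahead of the robot, y to its left, z up, the work surface at z = 0. Lengths are in mm, angles in degrees, forces in N, time in s.
With the tool pointing down it reaches from about 300 to 850 mm from the base axis. Payload 4.2 kg.
Tool frame: the origin (TCP) lies between the finger pads; the fingertips stand 19 mm ahead of it and the grasp point (between the pads) is the TCP (env.tips_ahead is the distance from the TCP to the fingertips, in mm); z points along the fingers, y is the direction in which the jaws open and shut (so a half turn about z gives the same grasp; the last joint's range is limited). The gripper opens to 91 mm and grips with 3 to 60 N. Pads are 32 mm wide; open, the fingers measure 118 mm over their backs; the gripper's body (76 mm by 178 mm) begins 60 mm behind the grasp point.
Start: joints at [-1.146, 18.312, 89.639, -0, 72.044, -1.146], TCP at [575.014, 0, 232.976] pointing down, gripper open.
Joint ranges: [-177.97, 177.97], [-48.28, 115.42], [12.27, 149.76], [-77.06, 257.06], [2.81, 150.46], [-146.56, 146.56]. Speed limits (degrees/s): [147.25, 147.25, 180, 180, 180, 180].

INTERFACE

Orientations are given as [roll, pitch, yaw] about the fixed x, y, z axes, in that order (R = Rz(yaw) Ry(pitch) Rx(roll)).
In Python, from workcell import telemetry, viewer, job_done, env gives the robot as it stands. The module is installed in compiled form; this text tells all that it offers.
- The arm moves only by the shell command python3 -m jog 'ROWS' [FORCE]. ROWS is JSON, a list of rows, each a list of 3 entries, a list of its own where there are three numbers: the shift along the tool's x, y, z in cm, then the turn about the tool's z in degrees, then the opening, from 0 (shut) to 1 (fully open). A call has 1 to 10 rows; each row shifts and turns the pose as measured when the row begins, along the tool's axes as they then stand; what a row does not reach is not made up. A row lasts 1/8 s, in which the tool goes at most 62.5 mm and 10.7 degrees, less where a joint would pass 70% of its speed; a pose out of reach is approached as far as the arm can. A call is refused whole if a number of a shift passes 6.25 or a number of a turn 10.7, either way. A call with a gripper value outside its range is refused whole. The fingers move at their own pace and stop on an object; FORCE is the grip in N (left out, the last holds). Time passes only in rows, so rows that do not move let the fingers close. It gives the time, the measured TCP pose, the force and the opening at its end, in the units of the state.
- telemetry.state(): the state, without advancing time (a new reading comes with each control period).
- viewer.grab_frame(name): name is "scene" or "side" or "wrist"; returns a dict with "color" (400x640x3 uint8, red, green, blue), "K" (3x3 intrinsics, pixels), "rvec" (rotation vector, rad) and "tvec" (3), from world to camera coordinates, as OpenCV has them. Camera axes: x right, y down, z forward; pixel columns grow to the right and rows downward; lengths in mm; the calibration is good to about 2 mm. A picture is of the moment at which its call begins. There is no depth.
- job_done(): hands the job in, once; it reports no verdict.
The state is a dict: "time_s": time; "qpos": joint angles; "qvel": joint speeds; "effort": joint torques, N m; "ee_pos": TCP position; "ee_rot": TCP orientation; "force": force on the tool from outside, world axes, zero at the start; "torque": the same for the moment, N m; "gripper_width": finger opening in mm.
Only numpy, scipy, OpenCV 4.12 (cv2) and the standard library are available. Lean on these libraries where they do the work, as an engineer would, in place of code of your own. Each camera call takes 0.05 s, during which the arm holds its last target. There are 200 camera calls.

TASK

Take the grey cover off the cassette loader and set it down on the blue mat, then push every yellow cassette that lies on the bench, window up, down into the loader past its two red spring catches, so that all of them are held under the catches. Slide the red feed slider to the mark that has as many dots as there are cassettes loaded, and put the cover back on the loader, fully seated. Leave the wash bottle, the beaker and the tip box alone.

Things in the scene. Friction and masses are not known exactly. Their poses are not given: they have to be found in the camera images.
- loader: fixed loader: white base 150 x 120 x 25 mm (x, y, z) with an upright well of four corner posts, inside 94 x 54 mm (x, y; 2 mm play all round a cassette). Origin = centre of its underside, under the well's axis; x along the well's long side. The long sides are open over 68 mm between the posts, so fingers holding a cassette by its 50 mm width fit. Posts: straight to 135 mm height, flared out to 145 mm
- mouth (a point): on the well's axis, 125 mm above the bench: a cassette lowered level into the well (its 90 mm along x) comes to rest on the sloping tops of the catches with its underside about here (top at 143 mm). Then push the middle of its top down with about 10 to 20 N, to 2 to 6 mm below the point gate, and let go: the catches snap over it. The same pushing height for each cassette
- gate (a point): on the well's axis at the flat underside of the two red catches, 115 mm above the bench; a catch (22 mm wide, 1 to 3 N outward spring) sticks 7 mm into the well in the middle of each x end. The platform pushes loaded cassettes up against them: the top one's underside is at 97 mm, the next 18 mm lower, and so on. The next cassette goes on top and pushes the stack down. Room for four
- stack (a joint): the magazine's spring platform, m moved down: 0 empty (its top is 1 mm under the catches' underside), about 0.017 with one cassette held, 18 mm more with each further one (0.035, 0.053, 0.071); spring 4 N when empty to 9 N when full
- cover: loose grey cover 130 x 90 mm (x, y), 160 g: a plate with a skirt below (14 mm deep, inside 124 x 84 mm) that goes over the post tops (113 x 73 mm) with 5 mm play; on top a black bar handle 60 mm long (x), 16 mm wide (y), 18 to 48 mm above the origin. Origin = centre of the skirt's lower edge. Starts seated on the loader, origin at 131 mm height, x along the loader's x; either end first
- mat: fixed blue mat 150 x 180 x 3 mm (x, y, z) lying on the bench, where the cover is set down; origin = centre of its underside
- console: fixed cream control box 110 x 200 x 30 mm (x, y, z) with the feed slider on top; origin = centre of its underside. The aluminium slider track (40 mm wide, 14 mm high, 170 mm long) runs along its y, 25 mm to +x of the centre; beside it, on the -x side, are four rows of 1, 2, 3 and 4 black dots, each with a tick line to the track
- feed (a joint): position of the red slider grip in m, 0 to 0.12, growing along the console's +y; the marks with 1, 2, 3 and 4 dots are at 0.02, 0.05, 0.08 and 0.11; friction about 1.5 N, stays where it is left
- feed_top (a point): top centre of the red slider grip, which is 28 mm (console x) by 20 mm (console y) and 40 mm high, its top 84 mm above the bench, its foot 44 mm
- mark1 (a point): point where the slider grip's top centre must be for the mark with 1 dot
- mark2 (a point): point where the slider grip's top centre must be for the mark with 2 dots
- mark3 (a point): point where the slider grip's top centre must be for the mark with 3 dots
- mark4 (a point): point where the slider grip's top centre must be for the mark with 4 dots
- cassette1: yellow flat cassette 90 x 50 x 18 mm (x, y, z), 80 g, with a black window on its upper face; lies window up on the bench; origin = centre of its underside, x along the 90 mm, z up; either end may go first. Absent (None) in some starts: only 2 to 4 of the four cassettes are there
- cassette2: yellow flat cassette 90 x 50 x 18 mm (x, y, z), 80 g, with a black window on its upper face; lies window up on the bench; origin = centre of its underside, x along the 90 mm, z up; either end may go first. Absent (None) in some starts: only 2 to 4 of the four cassettes are there
- cassette3: yellow flat cassette 90 x 50 x 18 mm (x, y, z), 80 g, with a black window on its upper face; lies window up on the bench; origin = centre of its underside, x along the 90 mm, z up; either end may go first. Absent (None) in some starts: only 2 to 4 of the four cassettes are there
- cassette4: yellow flat cassette 90 x 50 x 18 mm (x, y, z), 80 g, with a black window on its upper face; lies window up on the bench; origin = centre of its underside, x along the 90 mm, z up; either end may go first. Absent (None) in some starts: only 2 to 4 of the four cassettes are there
- wash_bottle: white bottle with a red cap, diameter 64, height 170 mm, origin = centre of its underside; a bystander, leave it alone
- beaker: white beaker, diameter 70, height 90 mm, origin = centre of its underside; a bystander, leave it alone
- tip_box: blue pipette tip box 120 x 85 x 50 mm, origin = centre of its underside; a bystander, leave it alone
Mind the look-alikes: they are no part of the job. Leave any brown look-alike of the console alone.

How it is judged:
By the outcome, as a careful person would: the job done as asked, in the order asked, and still so for the second after the job is handed in, with the robot touching nothing.
Of cassette1, cassette2, cassette3, cassette4 only 2 to 4 are there at a start; the rules pass over those that are not, and their reading is None.
At some moment in a run one of cassette1, cassette2, cassette3, cassette4, cover may be knocked a few centimetres aside while the robot is not near it.
Once in a run the grip may slacken for a moment while it holds something.
It also fails if it takes over 210 s, if anything falls off the work surface, if the arm or the gripper's body presses on something with over 40 N, if the wrist force passes 120 N, or if a joint passes its speed limit or range.

## Working session

There is one attempt and no reset: what is moved stays moved. The work goes in short steps, Python scripts to look and compute and a shell command to move; the robot and the scene stay as the last step left them, time stands still between calls to the robot, and variables do not carry over. Pictures are saved under pics/ and viewed, about 12 in all and at most 16, crops included, and the job is handed in when it is done.

```bash
mkdir -p pics; cat > h.py <<'E'
import numpy as np, cv2, sys
from workcell import telemetry, viewer, job_done, env
from scipy.spatial.transform import Rotation as R
def grab(n,fn=None):
    f=viewer.grab_frame(n)
    if fn: cv2.imwrite('pics/'+fn,cv2.cvtColor(f['color'],cv2.COLOR_RGB2BGR)); np.savez('pics/'+fn+'.npz',**f)
    return f
def ray(f,uv):
    Rm=cv2.Rodrigues(np.array(f['rvec'],float))[0]; t=np.array(f['tvec'],float).ravel()
    d=Rm.T@np.linalg.inv(f['K'])@np.array([*uv,1.]); return -Rm.T@t,d
def px2w(f,uv,z):
    c,d=ray(f,uv); return (c+d*(z-c[2])/d[2]).round(1)
def w2px(f,p):
    return cv2.projectPoints(np.array(p,float).reshape(-1,3),np.array(f['rvec'],float),np.array(f['tvec'],float),np.array(f['K'],float),None)[0].reshape(-1,2).round(1)
def st():
    s=telemetry.state(); print({k:np.round(s[k],1).tolist() for k in('time_s','qpos','ee_pos','ee_rot','force','gripper_width')})
    return s
def delta(target,yaw=None):
    s=telemetry.state(); r=R.from_euler('xyz',s['ee_rot'],degrees=True)
    print('tool shift cm',(r.inv().apply(np.array(target)-s['ee_pos'])/10).round(2))
def load(fn): return dict(np.load('pics/'+fn+'.npz'))
E
python3 - <<'E'
from h import *
for n in('scene','side','wrist'):
    f=grab(n,n+'0.png'); print(n,ray(f,(320,200)))
st(); print(env.tips_ahead)
E
```

```text
scene (array([1592.2578891 , -155.95077177,  874.25652283]), array([-0.81271523,  0.12419618, -0.56928625]))
side (array([-18.62816003, 791.89951209, 762.33200626]), array([ 0.48467846, -0.66741216, -0.56547068]))
wrist (array([573.47271104,  70.89947549, 382.94037641]), array([ 0.00512263, -0.26491   , -0.96436117]))
{'time_s': 0.2, 'qpos': [-1.1, 18.3, 89.7, 0.0, 72.0, -1.1], 'ee_pos': [574.7, -0.0, 232.3], 'ee_rot': [-179.9, -0.0, 90.0], 'force': [-0.5, 0.3, 0.2], 'gripper_width': 91.3}
19.0
```

View pics/scene0.png

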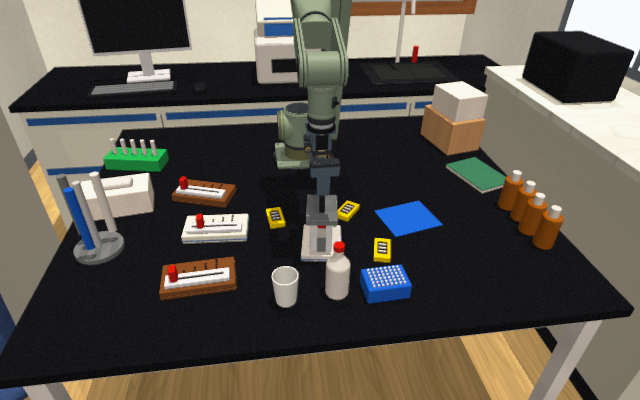

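View pics/side0.png

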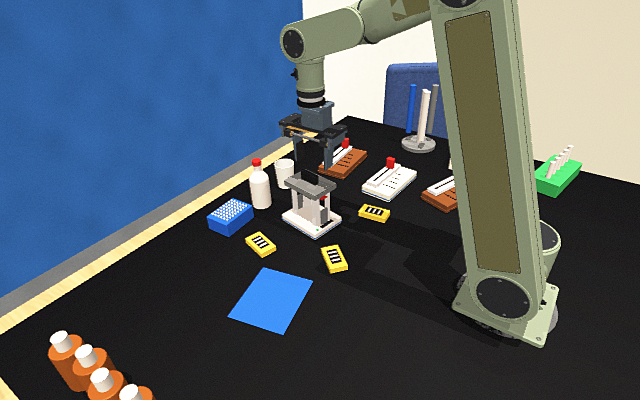

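Three cassettes are visible: scene (276,217), (347,210) and (382,250), seen in the side view at (374,213), (334,259) and (261,244). The consoles are at (215,228) cream, and (204,192) and (198,277) brown. The cream one fits the description. The loader sits under the gripper and the mat is at (408,218). I'll confirm with enlarged crops.

```bash
python3 - <<'E'
from h import *
a=cv2.imread('pics/scene0.png')[180:310,160:450]; cv2.imwrite('pics/sc.png',cv2.resize(a,None,fx=2.75,fy=2.75,interpolation=cv2.INTER_CUBIC))
a=cv2.imread('pics/side0.png')[145:340,215:435]; cv2.imwrite('pics/sd.png',cv2.resize(a,None,fx=3,fy=3,interpolation=cv2.INTER_CUBIC))
E
```

```text
(no output)
```

View pics/sc.png

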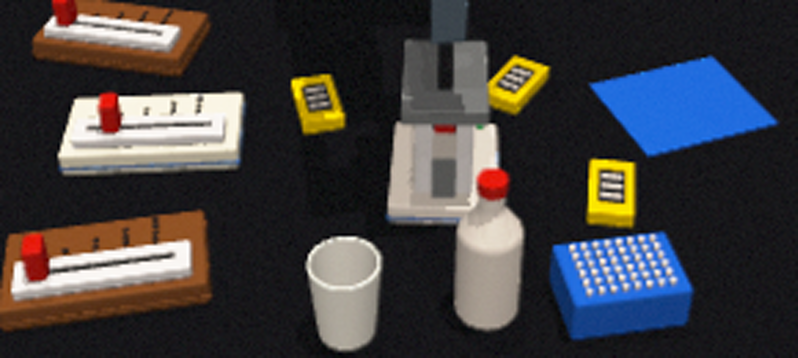

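View pics/sd.png

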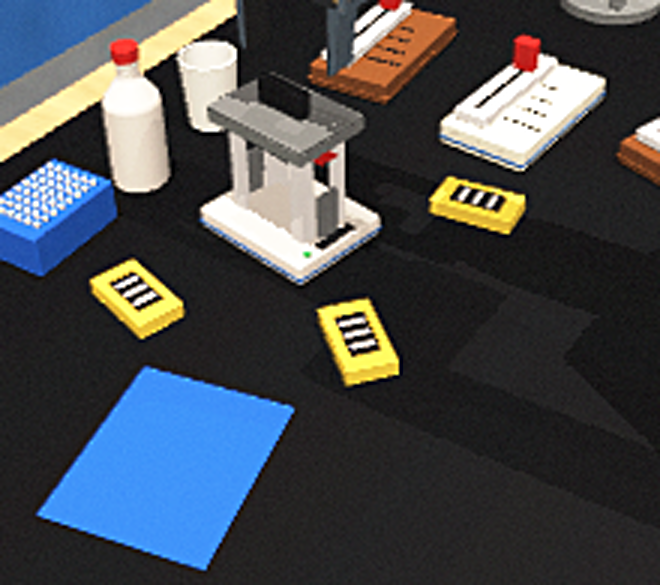

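```bash
python3 - <<'E'
from h import *
sc=load('scene0.png'); sd=load('side0.png')
S=lambda p:(160+p[0]/2.75,180+p[1]/2.75); D=lambda p:(215+p[0]/3,145+p[1]/3)
def q(n,c,z,pts):
    f,m=(sc,S) if c=='s' else (sd,D)
    w=np.array([px2w(f,m(p),z)[:2] for p in pts]); 
    e=w[1:]-w[:-1]
    print(n,c,'ctr',w.mean(0).round(0),'edges',[(round(float(np.hypot(*x))),round(float(np.degrees(np.arctan2(x[1],x[0]))))) for x in e])
q('A','s',18,[(291,79),(334,74),(345,120),(301,127)]);q('A','d',18,[(440,177),(523,190),(515,220),(430,205)])
q('B','s',18,[(514,56),(550,68),(527,105),(490,92)]);q('B','d',18,[(317,307),(368,298),(399,368),(345,378)])
q('C','s',18,[(590,160),(635,162),(635,215),(588,211)]);q('C','d',18,[(91,290),(136,259),(184,297),(137,330)])
q('cov','s',149,[(407,42),(486,42),(488,112),(401,112)]);q('cov','d',149,[(209,103),(267,73),(363,118),(305,152)])
q('con','s',30,[(78,95),(243,95),(240,162),(60,162)]);q('con','d',30,[(525,50),(605,77),(525,160),(440,127)])
q('mat','s',3,[(590,86),(712,57),(777,121),(652,155)]);q('mat','d',3,[(147,367),(294,407),(207,570),(38,515)])
print('grip top',px2w(sc,S((107,97)),84),px2w(sd,D((527,39)),84))
E
```

```text
A s ctr [ 445. -130.] edges [(54, 94), (95, 4), (53, -83)]
A d ctr [ 439. -129.] edges [(91, -163), (55, 108), (91, 16)]
B s ctr [436. 123.] edges [(51, 52), (85, -32), (51, -128)]
B d ctr [427. 121.] edges [(50, -132), (99, 139), (50, 48)]
C s ctr [646. 184.] edges [(51, 79), (89, -16), (50, -105)]
C d ctr [639. 187.] edges [(60, -94), (81, 167), (60, 84)]
cov s ctr [595.   3.] edges [(87, 83), (127, -9), (88, -97)]
cov d ctr [586.   6.] edges [(80, -100), (133, 171), (80, 81)]
con s ctr [ 491. -319.] edges [(197, 83), (125, -2), (199, -97)]
con d ctr [ 476. -316.] edges [(113, 175), (214, 90), (112, -4)]
mat s ctr [489. 317.] edges [(180, 104), (145, 13), (175, -76)]
mat d ctr [483. 317.] edges [(146, -167), (179, 104), (150, 13)]
grip top [ 499.7 -364.9   84. ] [ 501.6 -363.    84. ]
```

```bash
python3 -m jog '[[[0,0.2,0],-10.2,1],[[0,0.2,0],-10.2,1],[[0,0.2,0],-10.2,1],[[0,0.2,0],-10.2,1],[[0,0,0],-10.2,1],[[0,0,0],-10.2,1],[[0,0,0],-10.2,1],[[0,0,0],-10.2,1],[[0,0,0],0,1]]' 20; python3 - <<'E'
from h import *
st(); f=grab('wrist','w1.png'); print(w2px(f,[[590,4,179],[590,4,149]]))
E
```

```text
time_s: 1.27
ee_pos: [580.5, 2.3, 228.8]
ee_rot: [-180.0, -0.5, 174.2]
force: [0.5, 1.0, 0.2]
gripper_width: 91.2
{'time_s': 1.3, 'qpos': [-0.9, 19.2, 88.9, 0.0, 72.4, -85.1], 'ee_pos': [580.5, 2.3, 228.8], 'ee_rot': [-180.0, -0.5, 174.2], 'force': [0.5, 1.0, 0.2], 'gripper_width': 91.2}
[[322.1 233.6]
 [321.7 220.9]]
```

View pics/w1.png

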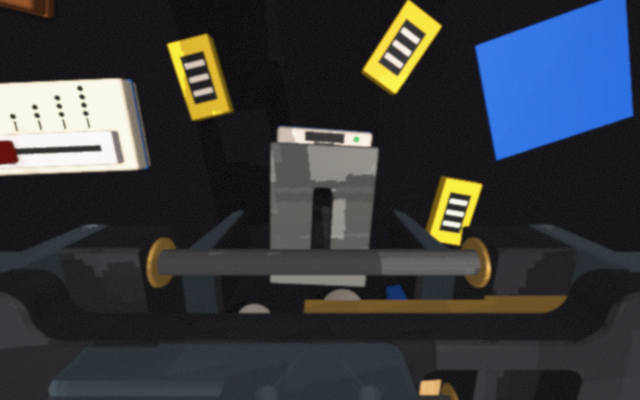

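The wrist picture shows the cover (271,143)-(378,149) with its handle ending at (322,188). It also shows cassettes A (200,77), B (402,47) and C (455,210), the mat on the right, and the cream console on the left with its 1–4 dot rows and the slider near (5,153).

```bash
python3 - <<'E'
from h import *
f=load('w1.png')
def q(n,z,pts):
    w=np.array([px2w(f,p,z)[:2] for p in pts]); e=w[1:]-w[:-1]
    print(n,w.tolist(),'ctr',w.mean(0).round(0),[(round(float(np.hypot(*x))),round(float(np.degrees(np.arctan2(x[1],x[0]))))) for x in e])
q('A',18,[(168,43),(208,34),(231,106),(191,118)])
q('B',18,[(409,2),(440,27),(396,92),(363,69)])
q('C',18,[(443,177),(481,182),(464,240),(427,232)])
q('cov',149,[(271,143),(378,149),(365,286),(271,284)])
q('base far',25,[(279,127),(373,132)])
q('handle',179,[(314,190),(330,190)])
q('con near edge',30,[(122,79),(138,170)])
q('mat',3,[(476,46),(610,0),(633,115),(497,160)])
q('dots',30,[(13,119),(36,112),(59,105),(82,97)])
q('track',44,[(0,142),(115,132),(118,160)])
E
```

```text
A [[395.5, -158.5], [390.9, -109.3], [473.4, -96.8], [482.4, -149.6]] ctr [ 436. -129.] [(49, 95), (83, 9), (54, -80)]
B [[382.0, 126.8], [411.4, 162.3], [477.9, 108.7], [447.5, 69.9]] ctr [430. 117.] [(46, 50), (85, -39), (49, -128)]
C [[590.6, 167.2], [602.6, 217.6], [683.9, 197.3], [666.6, 145.6]] ctr [636. 182.] [(52, 77), (84, -14), (55, -109)]
cov [[518.5, -30.8], [532.4, 56.5], [658.3, 38.1], [647.3, -49.5]] ctr [589.   4.] [(88, 81), (127, -8), (88, -97)]
base far [[504.8, -39.6], [522.8, 76.6]] ctr [514.  18.] [(118, 81)]
handle [[554.8, 1.4], [556.0, 13.2]] ctr [555.   7.] [(12, 84)]
con near edge [[431.5, -216.0], [539.3, -225.3]] ctr [ 485. -221.] [(108, -5)]
mat [[433.0, 213.0], [399.1, 370.1], [536.6, 420.3], [577.9, 246.6]] ctr [487. 312.] [(161, 102), (146, 20), (179, -77)]
dots [[462.3, -361.1], [457.3, -330.2], [452.3, -299.7], [446.2, -269.2]] ctr [ 455. -315.] [(31, 99), (31, 99), (31, 101)]
track [[488.3, -371.6], [490.9, -231.3], [523.7, -237.0]] ctr [ 501. -280.] [(140, 89), (33, -10)]
```

```bash
python3 -m jog '[[[-0.8,0.3,0],2.7,1],[[0,0,2],0,1],[[0,0,2],0,1],[[0,0,1.5],0,1],[[0,0,0],0,1]]' 25; python3 - <<'E'
from h import *
st(); delta([589,4,170])
E
```

```text
time_s: 1.95
ee_pos: [588.6, 4.6, 172.0]
ee_rot: [-179.9, -0.5, 170.7]
force: [-0.1, 0.9, 1.4]
gripper_width: 90.8
{'time_s': 2.0, 'qpos': [-0.7, 22.3, 92.8, 0.0, 65.5, -81.3], 'ee_pos': [588.6, 4.6, 172.0], 'ee_rot': [-179.9, -0.5, 170.7], 'force': [-0.1, 0.9, 1.4], 'gripper_width': 90.8}
tool shift cm [-0.05 -0.05  0.2 ]
```

```bash
python3 -m jog '[[[0,0,0],0.8,0],[[0,0,0],0,0],[[0,0,0],0,0],[[0,0,0],0,0],[[0,0,0],0,0],[[0,0,-1],0,0],[[0,0,-2],0,0],[[0,0,-2.5],0,0],[[0,0,-2.5],0,0],[[0,0,0],0,0]]' 30; python3 - <<'E'
from h import *
st(); 
for p in ([486,316,150],): delta(p)
E
```

```text
time_s: 3.2
ee_pos: [590.7, 4.5, 259.4]
ee_rot: [-180.0, -0.1, 169.7]
force: [0.3, 0.1, 0.1]
gripper_width: 0.4
{'time_s': 3.2, 'qpos': [-0.7, 19.0, 84.8, 0.0, 76.3, -80.4], 'ee_pos': [590.7, 4.5, 259.4], 'ee_rot': [-180.0, -0.1, 169.7], 'force': [0.3, 0.1, 0.1], 'gripper_width': 0.4}
tool shift cm [15.84 28.78 10.97]
```

```bash
python3 - <<'E'
from h import *
f=grab('wrist','w2.png'); g=grab('side','s2.png')
a=f['color'][60:320,130:510]; b=g['color'][145:345,215:435]
b=cv2.resize(b,(286,260)); a=a[:, :]
im=np.hstack([a,b]); cv2.imwrite('pics/m2.png',cv2.cvtColor(cv2.resize(im,None,fx=1.2,fy=1.2),cv2.COLOR_RGB2BGR))
E
```

```text
(no output)
```

View pics/m2.png

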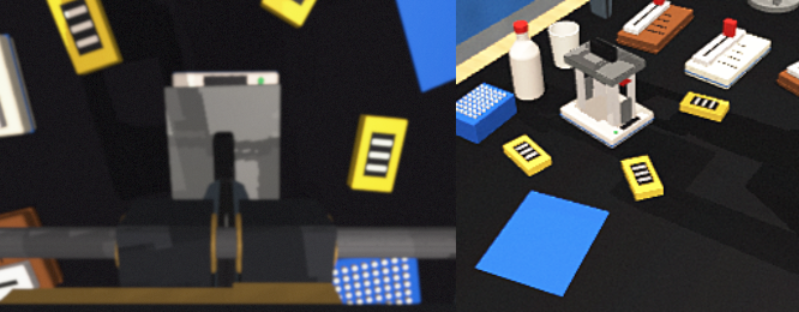

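The cover is still seated, with its handle at about (317,197) in the full wrist frame. I lifted before the fingers had closed. I'll redo it and wait for the close.

```bash
python3 -m jog '[[[0,0,0],-1,1],[[0.2,0,0],0,1],[[0,0,0],0,1],[[0,0,0],0,1]]' 30; python3 -m jog '[[[0,0,0],0,1],[[0,0,0],0,1],[[0,0,3],0,1],[[0,0,3],0,1],[[0,0,2],0,1],[[0,0,0],0,1]]';  python3 - <<'E'
from h import *
delta([589,4,170])
E
```

```text
time_s: 3.8
ee_pos: [585.7, 4.9, 253.3]
ee_rot: [-179.9, -0.8, 170.8]
force: [-0.5, -0.7, 0.3]
gripper_width: 37.4
time_s: 4.55
ee_pos: [585.6, 4.9, 172.2]
ee_rot: [-179.9, -0.6, 170.8]
force: [-0.0, -0.6, 0.8]
gripper_width: 90.8
tool shift cm [-0.36 -0.03  0.21]
```

```bash
python3 -m jog '[[[-0.3,0,0],0.7,0.3],[[0,0,0.1],0,0],[[0,0,0],0,0],[[0,0,0],0,0],[[0,0,0],0,0],[[0,0,0],0,0],[[0,0,0],0,0],[[0,0,0],0,0],[[0,0,0],0,0],[[0,0,0],0,0]]' 30;
```

```text
time_s: 5.8
ee_pos: [590.6, 4.2, 174.7]
ee_rot: [-180.0, -0.3, 170.0]
force: [0.0, 0.1, 1.1]
gripper_width: 15.7
```

```bash
python3 -m jog '[[[0,0,-1],0,0],[[0,0,-2],0,0],[[0,0,-2],0,0],[[0,0,0],0,0]]' 40; python3 - <<'E'
from h import *
st(); delta([486,316,150])
E
```

```text
time_s: 6.3
ee_pos: [590.5, 4.3, 226.4]
ee_rot: [-180.0, -0.3, 170.0]
force: [0.0, 0.3, -1.5]
gripper_width: 15.9
{'time_s': 6.3, 'qpos': [-0.7, 20.1, 87.9, 0.0, 72.3, -80.7], 'ee_pos': [590.5, 4.3, 226.4], 'ee_rot': [-180.0, -0.3, 170.0], 'force': [0.0, 0.3, -1.5], 'gripper_width': 15.9}
tool shift cm [15.63 28.89  7.72]
```

```bash
python3 -m jog '[[[0.8,1.5,0],0,0],[[2,3.8,0],0,0],[[2.2,4.1,0],0,0],[[2.2,4.1,0],0,0],[[2.2,4.1,0],0,0],[[2.2,4.1,0],0,0],[[2.2,4.1,0],0,0],[[1.2,2,0],0,0],[[0,0,0],-8,0],[[0,0,0],-8,0]]'; python3 -m jog '[[[0,0,0],-7,0],[[0,0,0],0,0]]'; python3 - <<'E'
from h import *
st(); delta([486,316,50])
E
```

```text
time_s: 7.55
ee_pos: [476.3, 320.6, 217.8]
ee_rot: [179.9, -1.5, -173.3]
force: [-0.7, 0.2, -1.5]
gripper_width: 15.8
time_s: 7.8
ee_pos: [473.4, 321.8, 215.7]
ee_rot: [179.8, -1.7, -166.0]
force: [-0.8, 0.0, -1.9]
gripper_width: 15.9
{'time_s': 7.8, 'qpos': [32.6, 19.5, 90.5, 0.8, 71.6, -71.6], 'ee_pos': [473.4, 321.8, 215.7], 'ee_rot': [179.8, -1.7, -166.0], 'force': [-0.8, 0.0, -1.9], 'gripper_width': 15.9}
tool shift cm [-1.57 -0.94 16.53]
```

```bash
python3 -m jog '[[[-0.7,-0.5,2],0,0],[[-0.7,-0.4,4],0,0],[[0,0,4],0,0],[[0,0,4],0,0],[[0,0,1],0,0],[[0,0,0],0,0]]'; python3 - <<'E'
from h import *
st(); delta([486,316,47])
E
```

```text
time_s: 8.55
ee_pos: [482.6, 318.3, 61.1]
ee_rot: [179.7, -1.7, -166.7]
force: [0.1, 0.6, -0.8]
gripper_width: 15.7
{'time_s': 8.6, 'qpos': [31.8, 28.2, 101.1, 1.1, 52.1, -72.2], 'ee_pos': [482.6, 318.3, 61.1], 'ee_rot': [179.7, -1.7, -166.7], 'force': [0.1, 0.6, -0.8], 'gripper_width': 15.7}
tool shift cm [-0.32 -0.31  1.39]
```

```bash
python3 -m jog '[[[0,0,0.7],0,0],[[0,0,0.4],0,0],[[0,0,0.3],0,0],[[0,0,0.2],0,0],[[0,0,0],0,0]]'; 
```

```text
time_s: 9.18
ee_pos: [484.5, 320.0, 48.5]
ee_rot: [179.5, -1.3, -166.7]
force: [-0.0, -0.1, -1.7]
gripper_width: 15.9
```

```bash
python3 -m jog '[[[0,0,0.3],0,0],[[0,0,0],0,1],[[0,0,0],0,1],[[0,0,0],0,1],[[0,0,0],0,1],[[0,0,0],0,1],[[0,0,-2],0,1],[[0,0,-4],0,1],[[0,0,-4],0,1],[[0,0,-3],0,1]]';  python3 - <<'E'
from h import *
st(); delta([431,119,200]);grab('wrist','w3.png')
E
```

```text
time_s: 10.42
ee_pos: [486.2, 319.0, 177.3]
ee_rot: [179.6, -1.6, -166.7]
force: [0.4, -0.4, -0.4]
gripper_width: 91.1
{'time_s': 10.4, 'qpos': [31.7, 21.8, 92.7, 0.9, 66.9, -72.0], 'ee_pos': [486.2, 319.0, 177.3], 'ee_rot': [179.6, -1.6, -166.7], 'force': [0.4, -0.4, -0.4], 'gripper_width': 91.1}
tool shift cm [ 10.02 -18.19  -2.11]
```

```bash
python3 -m jog '[[[1.5,-3.2,-0.5],0,1],[[2.5,-4.5,-0.5],0,1],[[2.5,-4.5,-0.5],0,1],[[2,-3.5,-0.5],0,1],[[1,-2,0],0,1],[[0,0,0],10.3,1],[[0,0,0],10.3,1],[[0,0,0],10.3,1],[[0,0,0],10.3,1],[[0,0,0],9,1]]'; python3 -m jog '[[[0,0,0],0,1]]'; python3 - <<'E'
from h import *
st(); delta([431,119,200]);f=grab('wrist','w4.png')
g=load('w3.png')
a=np.hstack([f['color'],g['color']]);cv2.imwrite('pics/m4.png',cv2.cvtColor(cv2.resize(a,(800,250)),cv2.COLOR_RGB2BGR))
E
```

```text
time_s: 11.72
ee_pos: [433.9, 119.6, 199.0]
ee_rot: [-179.4, -1.1, 141.4]
force: [-0.0, 0.0, -0.6]
gripper_width: 91.4
time_s: 11.85
ee_pos: [433.7, 119.5, 198.6]
ee_rot: [-179.4, -1.1, 141.5]
force: [-0.5, 1.0, -0.5]
gripper_width: 91.1
{'time_s': 11.8, 'qpos': [13.6, 9.2, 107.4, 0.6, 64.6, -38.2], 'ee_pos': [433.7, 119.5, 198.6], 'ee_rot': [-179.4, -1.1, 141.5], 'force': [-0.5, 1.0, -0.5], 'gripper_width': 91.1}
tool shift cm [ 0.19 -0.21 -0.13]
```

View pics/m4.png

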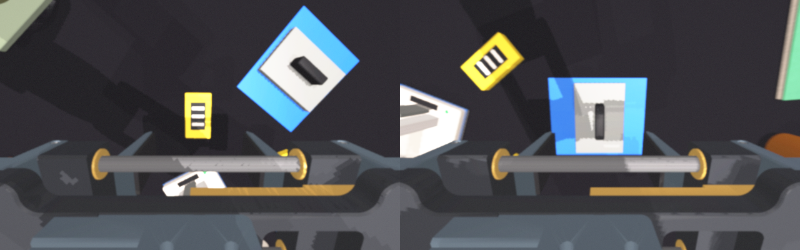

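Cover lies on the mat (left half, (298,68)), cassette B is at (198,115), roughly under the tool. I'll use colour detection for the fine cassette poses.

```bash
cat >> h.py <<'E'
def cass(f,z=18):
    hsv=cv2.cvtColor(f['color'],cv2.COLOR_RGB2HSV)
    m=cv2.inRange(hsv,(22,130,90),(34,255,255)); m=cv2.morphologyEx(m,cv2.MORPH_CLOSE,np.ones((9,9)))
    for c in cv2.findContours(m,cv2.RETR_EXTERNAL,cv2.CHAIN_APPROX_NONE)[0]:
        if cv2.contourArea(c)<900: continue
        w=np.array([px2w(f,p,z)[:2] for p in c.reshape(-1,2)],np.float32)
        (x,y),(a,b),t=cv2.minAreaRect(w)
        if a<b: a,b,t=b,a,t+90
        t=(t+90)%180-90
        print('px',c.reshape(-1,2).mean(0).round(),'world',round(x,1),round(y,1),'size',round(a),round(b),'long axis',round(t,1))
E
python3 - <<'E'
from h import *
for n in('w1.png','w3.png','w4.png'): print(n);cass(load(n))
E
```

```text
w1.png
px [454. 209.] world 640.8 180.2 size 93 58 long axis -15.7
px [200.  77.] world 437.5 -128.6 size 92 55 long axis 7.2
px [401.  46.] world 428.5 116.2 size 96 54 long axis -38.9
w3.png
px [148.  98.] world 428.9 118.5 size 98 59 long axis -39.1
w4.png
px [317. 184.] world 428.6 117.7 size 93 54 long axis -39.6
```

```bash
python3 -m jog '[[[0.3,-0.4,3],0.8,1],[[0,0,4],0,1],[[0,0,4],0,1],[[0,0,3],0,1],[[0,0,0],0,1]]'; python3 - <<'E'
from h import *
st(); delta([428.5,118,22])
E
```

```text
time_s: 12.52
ee_pos: [427.0, 119.1, 55.6]
ee_rot: [-179.5, -1.0, 141.4]
force: [-0.3, 0.4, 0.6]
gripper_width: 91.2
{'time_s': 12.5, 'qpos': [13.7, 18.8, 119.6, 0.8, 42.6, -38.3], 'ee_pos': [427.0, 119.1, 55.6], 'ee_rot': [-179.5, -1.0, 141.4], 'force': [-0.3, 0.4, 0.6], 'gripper_width': 91.2}
tool shift cm [-0.25  0.03  3.36]
```

```bash
python3 -m jog '[[[-0.2,0,1.5],0.8,0.8],[[0,0,1],0,0.8],[[0,0,0.6],0,0.7],[[0,0,0.1],0,0.7]]'; python3 - <<'E'
from h import *
st(); delta([428.5,118,22])
E
```

```text
time_s: 13.02
ee_pos: [431.2, 118.9, 25.9]
ee_rot: [-179.9, -0.7, 140.8]
force: [-0.1, 0.2, 0.1]
gripper_width: 63.9
{'time_s': 13.0, 'qpos': [13.6, 21.7, 121.2, 0.8, 37.7, -37.9], 'ee_pos': [431.2, 118.9, 25.9], 'ee_rot': [-179.9, -0.7, 140.8], 'force': [-0.1, 0.2, 0.1], 'gripper_width': 63.9}
tool shift cm [ 0.15 -0.24  0.39]
```

```bash
python3 -m jog '[[[0.15,-0.2,0.4],0,0.65],[[0,0,0],0,0],[[0,0,0],0,0],[[0,0,0],0,0],[[0,0,0],0,0]]' 40; python3 - <<'E'
from h import *
st(); delta([428.5,118,22])
E
```

```text
time_s: 13.65
ee_pos: [429.0, 118.4, 22.6]
ee_rot: [-180.0, -0.7, 140.9]
force: [0.2, -0.3, -0.7]
gripper_width: 49.7
{'time_s': 13.6, 'qpos': [13.6, 21.8, 121.7, 0.9, 36.9, -38.0], 'ee_pos': [429.0, 118.4, 22.6], 'ee_rot': [-180.0, -0.7, 140.9], 'force': [0.2, -0.3, -0.7], 'gripper_width': 49.7}
tool shift cm [ 0.02 -0.07  0.06]
```

```bash
python3 -m jog '[[[0,0,-1.5],0,0],[[0,0,-3],0,0],[[0,0,-4],0,0],[[0,0,-4],0,0],[[0,0,-4],0,0],[[0,0,-3],0,0],[[-3,0.5,0],0,0],[[-4,2,0],0,0],[[-4,3,0],0,0],[[-2,2,0],0,0]]'; python3 -m jog '[[[0,1.5,0],-7.5,0],[[0,1,0],-7.5,0],[[0,0,0],-7.5,0],[[0,0,0],-7.5,0],[[0,0,0],0,0],[[0,0,0],0,0]]'; python3 - <<'E'
from h import *
st(); delta([600,130,215]);f=grab('wrist','w5.png');print(w2px(f,[[589,4,145],[589,4,25]]))
E
```

```text
time_s: 14.9
ee_pos: [580.2, 92.2, 222.5]
ee_rot: [-179.9, -0.7, 140.9]
force: [-0.3, 0.3, -1.1]
gripper_width: 49.9
time_s: 15.65
ee_pos: [596.5, 112.6, 218.9]
ee_rot: [179.8, -1.0, 171.7]
force: [-0.5, -0.1, -0.1]
gripper_width: 49.7
{'time_s': 15.6, 'qpos': [9.4, 22.1, 85.9, 0.5, 72.9, -72.4], 'ee_pos': [596.5, 112.6, 218.9], 'ee_rot': [179.8, -1.0, 171.7], 'force': [-0.5, -0.1, -0.1], 'gripper_width': 49.7}
tool shift cm [-0.1   1.77  0.4 ]
[[192.3 222.9]
 [233.4 192.1]]
```

View pics/w5.png

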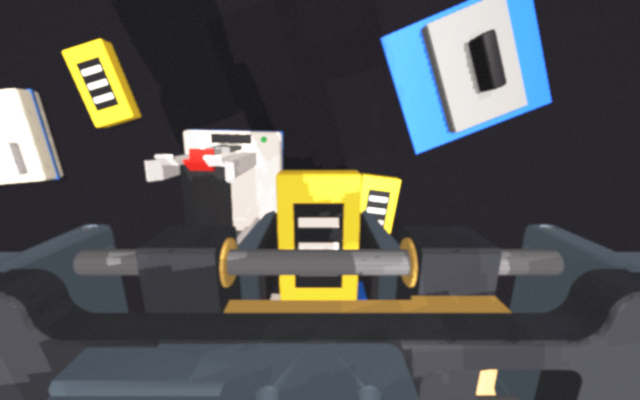

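The held cassette's far edge runs (278,171)–(360,171). The loader base's far edge runs (184,130)–(283,132), and the red catch is at (200,158).

```bash
python3 - <<'E'
from h import *
f=load('w5.png')
a,b=px2w(f,(184,130),25),px2w(f,(283,132),25); e=(b-a)[:2]; yaw=np.degrees(np.arctan2(e[1],e[0]))-90
u=np.array([np.cos(np.radians(yaw)),np.sin(np.radians(yaw))])
print(a,b,np.hypot(*e),yaw,'centre',(a+b)[:2]/2+75*u)
T=np.array([596.5,112.6,218.9]); r=R.from_euler('xyz',[179.8,-1.0,171.7],degrees=True)
for p in [(278,171),(360,171)]:
    print('tool',r.inv().apply(px2w(f,p,214.5)-T))
# loader model overlay for candidates
img=cv2.imread('pics/w5.png'); 
def model(c,yaw):
    q=np.radians(yaw);M=np.array([[np.cos(q),-np.sin(q)],[np.sin(q),np.cos(q)]])
    pts=[]
    for x in(-75,75):
        for y in(-60,60): pts.append([*(M@[x,y]+c),25])
    for x in(-56.5,56.5):
        for y in(-36.5,36.5): pts.append([*(M@[x,y]+c),145])
    return pts
for p in w2px(f,model([589,4],-8.5)): print(p)
E
python3 - <<'E'
import cv2
a=cv2.imread('pics/w5.png')[110:260,120:320];cv2.imwrite('pics/w5c.png',cv2.resize(a,None,fx=4,fy=4,interpolation=cv2.INTER_CUBIC))
E
```

```text
[504.4 -38.5  25. ] [524.3  80.1  25. ] 120.2579311313811 -9.524983322634085 centre [588.31601552   8.38917615]
tool [ 46.65799907 -23.20844813   5.13410732]
tool [46.59848926 23.48898462  5.29607402]
[179.7 132. ]
[278.4 132.2]
[192.7 246.4]
[282.  246.5]
[139.8 156.8]
[229.9 156.9]
[158.6 281.9]
[239.1 281.9]
```

View pics/w5c.png

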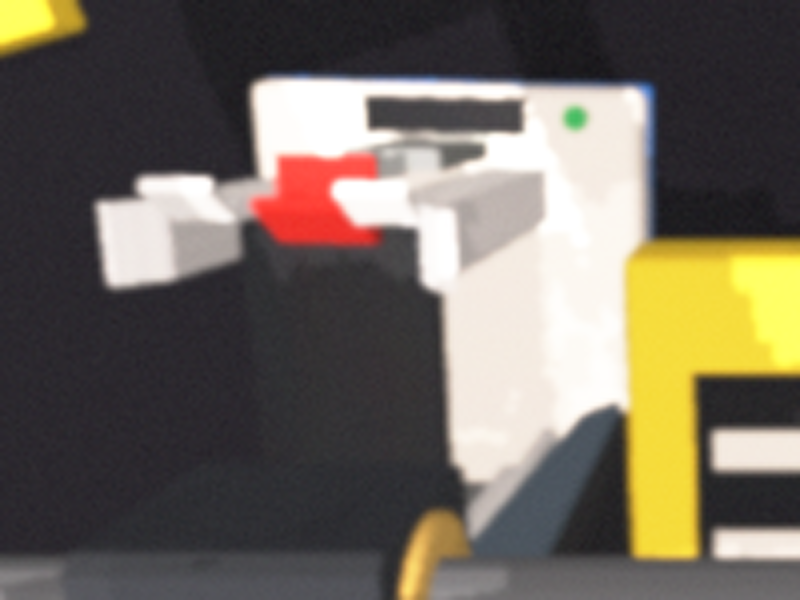

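```bash
python3 - <<'E'
from h import *
f=load('w5.png')
for c,yaw in (([589,4],-8.5),([588,7.5],-9),([588,8.4],-9.5)):
    q=np.radians(yaw);M=np.array([[np.cos(q),-np.sin(q)],[np.sin(q),np.cos(q)]])
    P=lambda x,y,z:[*(M@[x,y]+c),z]
    px=w2px(f,[P(-75,-60,25),P(-75,60,25),P(-40,-11,115),P(-40,11,115),P(-47,-11,125),P(-47,11,125),P(-56.5,-36.5,145),P(-56.5,36.5,145),P(-34,36.5,145)])
    print(c,((px-[120,110])*4).round().tolist())
E
```

```text
[589, 4] [[239.0, 88.0], [634.0, 89.0], [280.0, 246.0], [375.0, 246.0], [257.0, 222.0], [356.0, 222.0], [79.0, 187.0], [440.0, 188.0], [448.0, 296.0]]
[588, 7.5] [[251.0, 81.0], [646.0, 85.0], [295.0, 239.0], [390.0, 240.0], [273.0, 214.0], [372.0, 216.0], [97.0, 178.0], [458.0, 182.0], [464.0, 291.0]]
[588, 8.4] [[256.0, 79.0], [652.0, 87.0], [300.0, 238.0], [395.0, 240.0], [278.0, 214.0], [378.0, 215.0], [103.0, 176.0], [465.0, 183.0], [470.0, 292.0]]
```

```bash
python3 -m jog '[[[-0.2,-2,0],0.7,0],[[-0.3,-3.5,0],0,0],[[-0.3,-3.5,0],0,0],[[-0.1,-1.5,1],0,0],[[0,0,0],0,0],[[0,0,0],0,0]]'; python3 - <<'E'
from h import *
st(); delta([589.3,6.2,180])
E
```

```text
time_s: 16.45
ee_pos: [587.8, 1.3, 207.7]
ee_rot: [179.9, -1.0, 170.6]
force: [-0.1, 0.0, -0.8]
gripper_width: 49.4
{'time_s': 16.4, 'qpos': [-1.1, 20.9, 89.5, 0.3, 70.6, -81.9], 'ee_pos': [587.8, 1.3, 207.7], 'ee_rot': [179.9, -1.0, 170.6], 'force': [-0.1, 0.0, -0.8], 'gripper_width': 49.4}
tool shift cm [-0.12  0.5   2.77]
```

```bash
python3 -m jog '[[[-0.1,0.5,1],0,0],[[0,0,0.8],0,0],[[0,0,0.5],0,0],[[0,0,0],0,0]]'; python3 - <<'E'
from h import *
st(); delta([589.3,6.2,167]); f=grab('wrist','w6.png'); g=grab('side','s6.png')
a=cv2.resize(f['color'][100:300,150:480],(594,360)); b=cv2.resize(g['color'][140:240,275:350],(206,275)); 
o=np.zeros((360,800,3),np.uint8);o[:, :594]=a;o[:275,594:]=b
cv2.imwrite('pics/m6.png',cv2.cvtColor(o,cv2.COLOR_RGB2BGR))
E
```

```text
time_s: 16.95
ee_pos: [589.3, 9.3, 182.4]
ee_rot: [179.8, -1.0, 170.8]
force: [-0.1, 1.2, -1.6]
gripper_width: 49.9
{'time_s': 17.0, 'qpos': [-0.4, 22.1, 91.4, 0.3, 67.5, -81.3], 'ee_pos': [589.3, 9.3, 182.4], 'ee_rot': [179.8, -1.0, 170.8], 'force': [-0.1, 1.2, -1.6], 'gripper_width': 49.9}
tool shift cm [-0.08 -0.31  1.54]
```

View pics/m6.png

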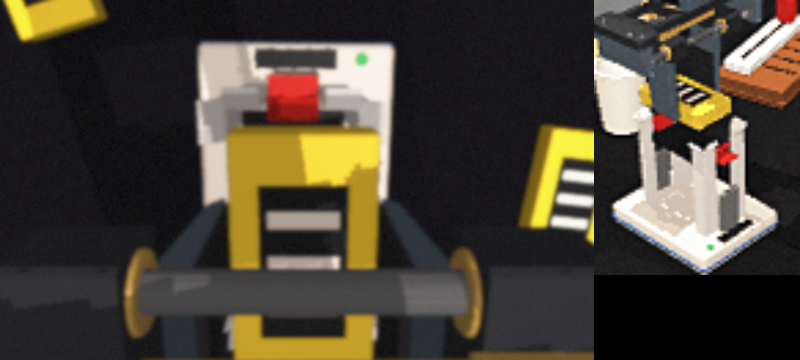

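```bash
python3 - <<'E'
from h import *
f=load('w6.png'); X=lambda p:(150+p[0]/1.8,100+p[1]/1.8)
a,b=px2w(f,X((198,43)),25),px2w(f,X((394,43)),25); e=(b-a)[:2]; yaw=np.degrees(np.arctan2(e[1],e[0]))-90
u=np.array([np.cos(np.radians(yaw)),np.sin(np.radians(yaw))])
print(np.hypot(*e),yaw,'loader',(a+b)[:2]/2+75*u)
c=px2w(f,X((293,97)),120); print('catch',c, px2w(f,X((268,121)),116),px2w(f,X((319,121)),116))
s=telemetry.state();print(s['ee_pos'])
l,r_=px2w(f,X((229,128)),s['ee_pos'][2]-4.6),px2w(f,X((379,128)),s['ee_pos'][2]-4.6); e=(r_-l)[:2]
yc=np.degrees(np.arctan2(e[1],e[0]))-90;print('cass far mid',(l+r_)/2,np.hypot(*e),yc,'centre',((l+r_)/2)[:2]+45*np.array([np.cos(np.radians(yc)),np.sin(np.radians(yc))]))
E
```

```text
117.9244249508981 -9.222692574219934 loader [587.88046488   5.37958947]
catch [537.7  13.2 120. ] [5.466e+02 4.000e-01 1.160e+02] [550.2  22.6 116. ]
[589.6265251    9.08113322 183.08016553]
cass far mid [543.2   16.75 178.5 ] 47.31437413725347 -9.243333151158382 centre [587.61567786   9.52175264]
```

```bash
python3 -m jog '[[[-0.05,-0.4,0],0,0],[[0,0,0],0,0],[[0,0,0.8],0,0],[[0,0,0],0,0]]'; python3 - <<'E'
from h import *
for i in range(3): st(); grab('wrist')
delta([589.4,5,150])
E
```

```text
time_s: 17.55
ee_pos: [589.6, 4.4, 175.2]
ee_rot: [179.8, -0.9, 170.8]
force: [-0.4, 0.2, -0.9]
gripper_width: 49.6
{'time_s': 17.6, 'qpos': [-0.9, 22.4, 92.1, 0.3, 66.4, -81.8], 'ee_pos': [589.6, 4.4, 175.2], 'ee_rot': [179.8, -0.9, 170.8], 'force': [-0.4, 0.2, -0.9], 'gripper_width': 49.6}
{'time_s': 17.6, 'qpos': [-0.8, 22.3, 92.1, 0.3, 66.4, -81.8], 'ee_pos': [590.0, 4.4, 175.7], 'ee_rot': [179.8, -0.8, 170.8], 'force': [0.3, 0.4, -1.3], 'gripper_width': 49.5}
{'time_s': 17.6, 'qpos': [-0.8, 22.3, 92.0, 0.3, 66.4, -81.8], 'ee_pos': [590.2, 4.5, 176.0], 'ee_rot': [179.8, -0.8, 170.8], 'force': [0.3, 0.3, -0.3], 'gripper_width': 49.5}
tool shift cm [0.06 0.02 2.61]
```

```bash
python3 -m jog '[[[0,0,0.7],0,0],[[0,0,0.7],0,0],[[0,0,0.5],0,0],[[0,0,0],0,0]]'; python3 - <<'E'
from h import *
st();delta([589.4,5,150])
E
```

```text
time_s: 18.2
ee_pos: [589.3, 4.8, 156.4]
ee_rot: [179.8, -0.9, 170.8]
force: [-1.1, 0.2, -0.7]
gripper_width: 50.1
{'time_s': 18.2, 'qpos': [-0.8, 23.2, 93.7, 0.4, 63.9, -81.8], 'ee_pos': [589.3, 4.8, 156.4], 'ee_rot': [179.8, -0.9, 170.8], 'force': [-1.1, 0.2, -0.7], 'gripper_width': 50.1}
tool shift cm [-0.01  0.02  0.64]
```

```bash
python3 -m jog '[[[0,0,0.5],0,0],[[0,0,0.4],0,0],[[0,0,0.2],0,0],[[0,0,0],0,0]]'; python3 - <<'E'
from h import *
st()
E
```

```text
time_s: 18.7
ee_pos: [589.3, 4.9, 144.9]
ee_rot: [179.8, -0.8, 170.8]
force: [-0.3, 0.9, 0.1]
gripper_width: 49.7
{'time_s': 18.7, 'qpos': [-0.8, 23.8, 94.6, 0.4, 62.4, -81.8], 'ee_pos': [589.3, 4.9, 144.9], 'ee_rot': [179.8, -0.8, 170.8], 'force': [-0.3, 0.9, 0.1], 'gripper_width': 49.7}
```

```bash
python3 -m jog '[[[0,0,0],0,0.8],[[0,0,0],0,0.8],[[0,0,0],0,0.8],[[0,0,-1.5],0,0.8],[[0,0,-1.8],0,0.6],[[0,0,-0.5],0,0],[[0,0,0],0,0],[[0,0,0],0,0],[[0,0,0],0,0],[[0,0,0],0,0]]'; python3 -m jog '[[[0,0,0],0,0],[[0,0,0],0,0],[[0,0,0],0,0],[[0,0,0],0,0]]'; python3 - <<'E'
from h import *
st();delta([589,5,164]);grab('wrist','w7.png')
E
```

```text
time_s: 19.95
ee_pos: [590.3, 4.6, 184.7]
ee_rot: [179.8, -0.8, 170.8]
force: [0.5, 0.1, 0.8]
gripper_width: 15.8
time_s: 20.45
ee_pos: [590.1, 4.6, 184.1]
ee_rot: [179.8, -0.8, 170.8]
force: [0.8, -0.7, 0.7]
gripper_width: 0.2
{'time_s': 20.4, 'qpos': [-0.8, 22.0, 91.4, 0.3, 67.5, -81.7], 'ee_pos': [590.1, 4.6, 184.1], 'ee_rot': [179.8, -0.8, 170.8], 'force': [0.8, -0.7, 0.7], 'gripper_width': 0.2}
tool shift cm [0.09 0.01 2.02]
```

View pics/w7.png

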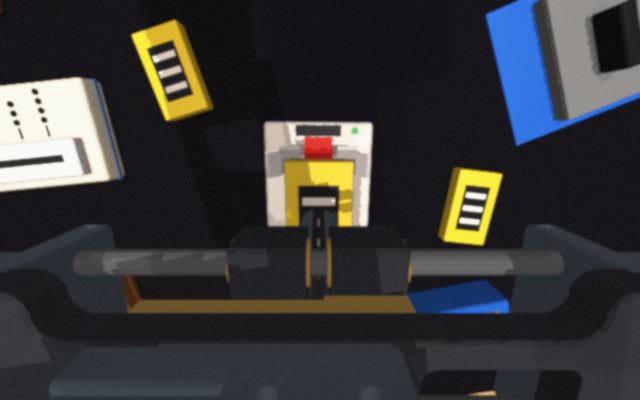

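The cassette sits level in the well at (319,190), between the posts. Now I push it down.

```bash
python3 -m jog '[[[0,0,1.2],0,0],[[0,0,0.8],0,0],[[0,0,0.6],0,0],[[0,0,0.6],0,0],[[0,0,0.6],0,0]]'
```

```text
time_s: 21.12
ee_pos: [590.9, 4.8, 146.3]
ee_rot: [179.8, -0.6, 170.8]
force: [-2.0, -0.2, 6.1]
gripper_width: 0.4
```

```bash
python3 -m jog '[[[0,0,0.5],0,0],[[0,0,0.4],0,0],[[0,0,0],0,0]]'
```

```text
time_s: 21.5
ee_pos: [590.8, 4.8, 138.3]
ee_rot: [179.8, -0.5, 170.8]
force: [-0.6, -0.5, 1.9]
gripper_width: 0.5
```

```bash
python3 -m jog '[[[0,0,0.4],0,0],[[0,0,0.3],0,0],[[0,0,0.1],0,0],[[0,0,0],0,0]]'
```

```text
time_s: 22.0
ee_pos: [590.9, 4.8, 131.1]
ee_rot: [179.8, -0.5, 170.8]
force: [-0.7, 0.9, 4.6]
gripper_width: 0.4
```

```bash
python3 -m jog '[[[0,0,0.2],0,0],[[0,0,0],0,0]]'; python3 -m jog '[[[0,0,-1.5],0,0],[[0,0,-3],0,0],[[0,0,-4],0,0.5],[[0,0,0],0,1],[[0,0,0],0,1]]'; python3 - <<'E'
from h import *
st();f=grab('wrist','w8.png');cass(f);delta([440,-129,210]);delta([640,180,210])
g=grab('side','s8.png')
a=cv2.resize(f['color'][90:300,100:530],(540,264)); b=cv2.resize(g['color'][160:245,270:350],(248,264),interpolation=2)
cv2.imwrite('pics/m8.png',cv2.cvtColor(np.hstack([a,b]),cv2.COLOR_RGB2BGR))
E
```

```text
time_s: 22.25
ee_pos: [590.9, 4.8, 129.2]
ee_rot: [179.8, -0.5, 170.8]
force: [-0.5, 0.5, 5.0]
gripper_width: 0.8
time_s: 22.88
ee_pos: [591.2, 4.4, 216.5]
ee_rot: [179.8, -0.6, 170.8]
force: [0.2, 0.1, -0.9]
gripper_width: 27.7
{'time_s': 22.9, 'qpos': [-0.9, 20.6, 88.6, 0.3, 71.4, -81.7], 'ee_pos': [591.2, 4.4, 216.5], 'ee_rot': [179.8, -0.6, 170.8], 'force': [0.2, 0.1, -0.9], 'gripper_width': 27.7}
px [457. 198.] world 641.2 180.4 size 93 58 long axis -15.7
px [318. 197.] world 612.2 1.7 size 122 68 long axis -9.3
px [185.  74.] world 437.9 -128.4 size 93 55 long axis 7.0
tool shift cm [ 12.81 -15.6    0.74]
tool shift cm [-1.99 18.11  0.72]
```

View pics/m8.png

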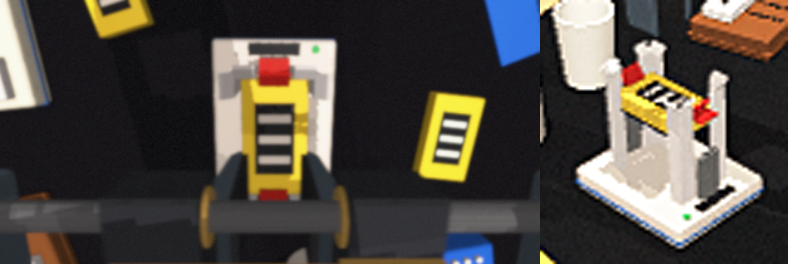

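The cassette is held: red catches overlap both its ends in both views. Next is cassette A.

```bash
python3 -m jog '[[[1.5,-1.8,0],0,1],[[2.8,-3.4,0],0,1],[[2.8,-3.4,0],0,1],[[2.8,-3.4,0],0,1],[[2,-2.5,0],0,1],[[0.9,-1,0],0,1],[[0,0,0],-8,1],[[0,0,0],-8.2,1],[[0,0,0],0,1],[[0,0,0],0,1]]'; python3 - <<'E'
from h import *
st();f=grab('wrist','w9.png');cass(f);delta([438,-129,60])
E
```

```text
time_s: 24.22
ee_pos: [433.5, -129.7, 209.1]
ee_rot: [179.3, -1.3, -172.6]
force: [0.1, 0.6, -0.4]
gripper_width: 91.7
{'time_s': 24.2, 'qpos': [-18.2, 9.1, 105.9, 0.1, 66.5, -115.6], 'ee_pos': [433.5, -129.7, 209.1], 'ee_rot': [179.3, -1.3, -172.6], 'force': [0.1, 0.6, -0.4], 'gripper_width': 91.7}
px [315. 188.] world 436.3 -131.0 size 91 52 long axis 7.1
tool shift cm [-0.8  -0.18 14.9 ]
```

```bash
python3 -m jog '[[[-0.5,-0.2,3],0,1],[[-0.2,0,4],0,1],[[0,0,4],0,0.8],[[0,0,3],0,0.75],[[0,0,0],0,0.75],[[0,0,0],0,0.75]]'; python3 - <<'E'
from h import *
st(); delta([437,-130.5,22])
E
```

```text
time_s: 25.02
ee_pos: [441.0, -129.4, 66.9]
ee_rot: [179.4, -1.0, -172.9]
force: [-1.2, -0.4, 0.6]
gripper_width: 68.4
{'time_s': 25.0, 'qpos': [-17.9, 19.0, 116.7, 0.2, 45.4, -115.1], 'ee_pos': [441.0, -129.4, 66.9], 'ee_rot': [179.4, -1.0, -172.9], 'force': [-1.2, -0.4, 0.6], 'gripper_width': 68.4}
tool shift cm [ 0.33 -0.11  4.5 ]
```

```bash
python3 -m jog '[[[0.3,-0.1,1.5],0,0.75],[[0,0,1.8],0,0.7],[[0,0,0.7],0,0.7],[[0,0,0],0,0.7],[[0,0,0],0,0.7]]'; python3 - <<'E'
from h import *
st(); delta([437,-130.5,22])
E
```

```text
time_s: 25.65
ee_pos: [443.0, -132.1, 32.4]
ee_rot: [179.7, -0.3, -173.0]
force: [0.3, -0.8, -0.0]
gripper_width: 64.1
{'time_s': 25.6, 'qpos': [-18.1, 22.0, 119.1, 0.2, 39.3, -115.3], 'ee_pos': [443.0, -132.1, 32.4], 'ee_rot': [179.7, -0.3, -173.0], 'force': [0.3, -0.8, -0.0], 'gripper_width': 64.1}
tool shift cm [0.58 0.23 1.04]
```

```bash
python3 -m jog '[[[0.4,0.15,0.5],0,0.7],[[0.2,0,0.4],0,0.7],[[0,0,0],0,0.7]]'; python3 - <<'E'
from h import *
st(); delta([437,-130.5,22])
E
```

```text
time_s: 26.02
ee_pos: [436.8, -131.4, 23.8]
ee_rot: [179.8, -0.2, -173.0]
force: [-0.8, 0.7, -0.0]
gripper_width: 64.0
{'time_s': 26.0, 'qpos': [-18.3, 22.4, 120.4, 0.2, 37.5, -115.4], 'ee_pos': [436.8, -131.4, 23.8], 'ee_rot': [179.8, -0.2, -173.0], 'force': [-0.8, 0.7, -0.0], 'gripper_width': 64.0}
tool shift cm [-0.03  0.08  0.18]
```

```bash
python3 -m jog '[[[0,0,0.15],0,0.6],[[0,0,0],0,0],[[0,0,0],0,0],[[0,0,0],0,0],[[0,0,0],0,0]]' 40; python3 -m jog '[[[0,0,-1.5],0,0],[[0,0,-3],0,0],[[0,0,-4],0,0],[[0,0,-4],0,0],[[0,0,-4],0,0],[[0,0,-3],0,0],[[0,0,0],0,0],[[0,0,0],0,0]]'; python3 - <<'E'
from h import *
st();delta([589,-50,215])
E
```

```text
time_s: 26.65
ee_pos: [436.8, -131.4, 22.1]
ee_rot: [179.8, -0.2, -173.0]
force: [-0.3, 0.0, 0.0]
gripper_width: 49.9
time_s: 27.65
ee_pos: [436.0, -131.5, 220.9]
ee_rot: [179.7, -0.4, -173.0]
force: [-0.6, -0.2, -1.1]
gripper_width: 49.9
{'time_s': 27.6, 'qpos': [-18.3, 8.3, 105.0, 0.1, 67.2, -115.4], 'ee_pos': [436.0, -131.5, 220.9], 'ee_rot': [179.7, -0.4, -173.0], 'force': [-0.6, -0.2, -1.1], 'gripper_width': 49.9}
tool shift cm [-16.18   6.22   0.5 ]
```

```bash
python3 -m jog '[[[-1.7,1.2,0],0,0],[[-3.2,2.2,0],0,0],[[-3.4,2.3,0],0,0],[[-3.4,2.3,0],0,0],[[-3.2,2.2,0],0,0],[[-1.6,1.2,0],0,0],[[0,0,0],8,0],[[0,0,0],8,0],[[0,0,0],0,0],[[0,0,0],0,0]]'; python3 - <<'E'
from h import *
st();delta([589.4,5,190])
E
```

```text
time_s: 28.9
ee_pos: [581.9, 5.1, 202.0]
ee_rot: [-179.9, -2.3, 170.6]
force: [-1.2, 0.3, -0.8]
gripper_width: 50.1
{'time_s': 28.9, 'qpos': [-0.8, 21.3, 89.8, 0.3, 71.2, -81.5], 'ee_pos': [581.9, 5.1, 202.0], 'ee_rot': [-179.9, -2.3, 170.6], 'force': [-1.2, 0.3, -0.8], 'gripper_width': 50.1}
tool shift cm [-0.79  0.12  1.17]
```

```bash
python3 -m jog '[[[-0.4,0.05,0.4],0,0],[[-0.3,0,0.4],0,0],[[0,0,0],0,0],[[0,0,0],0,0]]'; python3 - <<'E'
from h import *
st();delta([589.4,5,180]);f=grab('wrist','w10.png')
hsv=cv2.cvtColor(f['color'],cv2.COLOR_RGB2HSV);m=cv2.inRange(hsv,(22,120,60),(34,255,255))
r=m[140:240,260:380]; ys,xs=np.where(r); print('top row',ys.min()+140)
for y in (0,4,8,15): 
    k=np.where(m[ys.min()+140+y,260:380])[0]+260; print(ys.min()+140+y,k.min(),k.max())
red=cv2.inRange(hsv,(0,150,80),(6,255,255))[120:200,270:370]; ys,xs=np.where(red);print('red',xs.min()+270,xs.max()+270,ys.min()+120,ys.max()+120)
E
```

```text
time_s: 29.4
ee_pos: [588.7, 3.9, 192.7]
ee_rot: [-179.9, -2.4, 170.7]
force: [0.8, -0.9, -1.3]
gripper_width: 49.9
{'time_s': 29.4, 'qpos': [-0.9, 22.3, 89.6, 0.3, 70.5, -81.7], 'ee_pos': [588.7, 3.9, 192.7], 'ee_rot': [-179.9, -2.4, 170.7], 'force': [0.8, -0.9, -1.3], 'gripper_width': 49.9}
tool shift cm [-0.11  0.12  1.27]
top row 161
161 292 345
165 291 349
169 291 349
176 277 360
red 306 333 143 165
```

```bash
cat >> h.py <<'E'
def held(f,s,top=4.2):
    hsv=cv2.cvtColor(f['color'],cv2.COLOR_RGB2HSV);m=cv2.inRange(hsv,(22,120,60),(34,255,255))
    for y in range(140,230):
        k=np.where(m[y,255:390])[0]+255
        if len(k) and k.max()-k.min()>78: break
    k=np.where(m[y+3,255:390])[0]+255
    z=s['ee_pos'][2]-top; l,r=px2w(f,(k.min(),y),z),px2w(f,(k.max()+1,y),z); r0=R.from_euler('xyz',s['ee_rot'],degrees=True)
    e=(r-l)[:2]; yc=np.degrees(np.arctan2(e[1],e[0]))-90; u=np.array([np.cos(np.radians(yc)),np.sin(np.radians(yc))])
    print('held row',y,k.min(),k.max(),'width',np.hypot(*e).round(1),'yaw',yc.round(1),'centre',(((l+r)/2)[:2]+45*u).round(1),'tool',r0.inv().apply((l+r)/2-s['ee_pos']).round(1))
E
python3 - <<'E'
from h import *
held(load('w10.png'),telemetry.state()); held(load('w6.png'),dict(ee_pos=np.array([589.6,9.1,183.1]),ee_rot=[179.8,-1.,170.8]))
f=load('w10.png'); print('catch lip',px2w(f,(320,165),116))
E
```

```text
held row 174 276 361 width 49.4 yaw -9.3 centre [588.7   4. ] tool [44.7  0.1  6.1]
held row 173 277 360 width 47.7 yaw -9.2 centre [588.6   9.5] tool [45.9  0.2  5. ]
catch lip [546.6  11.8 116. ]
```

```bash
python3 -m jog '[[[-0.05,0.1,0.8],0,0],[[-0.05,0,0.8],0,0],[[0,0,0.5],0,0],[[0,0,0],0,0],[[0,0,0],0,0]]'; python3 - <<'E'
from h import *
st();delta([588.7,5,150])
E
```

```text
time_s: 30.08
ee_pos: [588.7, 5.0, 170.0]
ee_rot: [-179.9, -2.4, 170.7]
force: [0.2, 1.0, -2.0]
gripper_width: 49.7
{'time_s': 30.1, 'qpos': [-0.8, 23.3, 91.5, 0.3, 67.6, -81.6], 'ee_pos': [588.7, 5.0, 170.0], 'ee_rot': [-179.9, -2.4, 170.7], 'force': [0.2, 1.0, -2.0], 'gripper_width': 49.7}
tool shift cm [-0.09  0.    2.  ]
```

```bash
python3 -m jog '[[[-0.05,0,0.6],0,0],[[-0.03,0,0.6],0,0],[[0,0,0.4],0,0],[[0,0,0],0,0]]'; python3 -m jog '[[[-0.03,0,0.4],0,0],[[0,0,0.3],0,0],[[0,0,0],0,0]]';
```

```text
time_s: 30.58
ee_pos: [588.8, 5.0, 153.0]
ee_rot: [-179.9, -2.4, 170.7]
force: [0.1, -0.1, -0.8]
gripper_width: 50.1
time_s: 30.95
ee_pos: [588.5, 5.1, 147.5]
ee_rot: [-179.9, -2.4, 170.7]
force: [-1.1, -0.6, -1.3]
gripper_width: 49.9
```

```bash
python3 -m jog '[[[0,0,0.3],0,0],[[0,0,0],0,0],[[0,0,0],0,0.8],[[0,0,0],0,0.8],[[0,0,0],0,0.8],[[0,0,-1.5],0,0.8],[[0,0,-2],0,0.6],[[0,0,-0.5],0,0],[[0,0,0],0,0],[[0,0,0],0,0]]'; python3 -m jog '[[[0,0,0],0,0],[[0,0,0],0,0],[[0,0,0],0,0],[[0,0,0],0,0],[[0,0,0],0,0]]'; python3 - <<'E'
from h import *
s=st();delta([590,5,164]);f=grab('wrist','w11.png');
E
```

```text
time_s: 32.2
ee_pos: [591.2, 4.8, 187.5]
ee_rot: [-180.0, -2.2, 170.7]
force: [-0.3, -0.7, 0.6]
gripper_width: 35.7
time_s: 32.83
ee_pos: [590.4, 4.8, 186.0]
ee_rot: [-179.9, -2.4, 170.7]
force: [-0.8, -0.1, 0.3]
gripper_width: 0.4
{'time_s': 32.8, 'qpos': [-0.8, 22.7, 90.0, 0.3, 69.7, -81.6], 'ee_pos': [590.4, 4.8, 186.0], 'ee_rot': [-179.9, -2.4, 170.7], 'force': [-0.8, -0.1, 0.3], 'gripper_width': 0.4}
tool shift cm [-0.05  0.01  2.2 ]
```

View pics/w11.png

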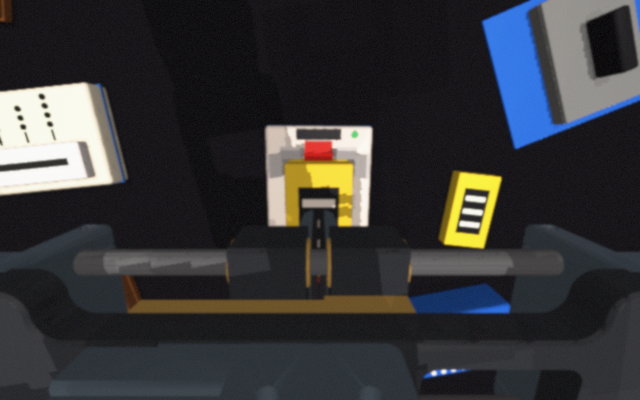

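Cassette 2 rests in the well just as the first did. I'll push to the same height.

```bash
python3 -m jog '[[[-0.1,0,1.3],0,0],[[-0.05,0,0.8],0,0],[[0,0,0.6],0,0],[[0,0,0.6],0,0],[[0,0,0.6],0,0],[[0,0,0.5],0,0]]'; python3 -m jog '[[[0,0,0.5],0,0],[[0,0,0.4],0,0],[[0,0,0],0,0]]'
```

```text
time_s: 33.62
ee_pos: [592.3, 4.6, 144.3]
ee_rot: [-180.0, -1.9, 170.7]
force: [-0.8, 0.8, 6.0]
gripper_width: 0.4
time_s: 34.0
ee_pos: [592.2, 4.7, 137.0]
ee_rot: [-180.0, -1.8, 170.7]
force: [-0.6, 0.4, 0.9]
gripper_width: 0.4
```

```bash
python3 -m jog '[[[0.1,0,0.4],0,0],[[0,0,0.3],0,0],[[0,0,0.2],0,0],[[0,0,0],0,0]]'
```

```text
time_s: 34.5
ee_pos: [592.2, 4.6, 129.2]
ee_rot: [180.0, -1.6, 170.7]
force: [-1.3, 0.3, 5.4]
gripper_width: 0.5
```

```bash
python3 -m jog '[[[0,0,-1.5],0,0],[[0,0,-3],0,0.5],[[0,0,-4],0,1],[[0,0,0],0,1],[[0,0,0],0,1],[[0,0,0],0,1]]'; python3 - <<'E'
from h import *
st();f=grab('wrist','w12.png');cass(f);delta([639,182,200])
for n in('w8.png','w12.png'):
    f=load(n);hsv=cv2.cvtColor(f['color'],cv2.COLOR_RGB2HSV);m=cv2.inRange(hsv,(22,120,60),(34,255,255))[140:230,270:370];red=cv2.inRange(hsv,(0,150,80),(6,255,255))[120:230,270:370]
    ys,xs=np.where(m);y2,x2=np.where(red);print(n,'yellow',xs.min()+270,xs.max()+270,ys.min()+140,'red',x2.min()+270,x2.max()+270,y2.min()+120,y2.max()+120)
E
```

```text
time_s: 35.25
ee_pos: [593.0, 4.5, 215.2]
ee_rot: [-180.0, -2.0, 170.7]
force: [0.8, -0.5, -0.3]
gripper_width: 47.3
{'time_s': 35.2, 'qpos': [-0.8, 21.5, 87.4, 0.3, 73.0, -81.6], 'ee_pos': [593.0, 4.5, 215.2], 'ee_rot': [-180.0, -2.0, 170.7], 'force': [0.8, -0.5, -0.3], 'gripper_width': 47.3}
px [459. 197.] world 637.3 181.1 size 85 58 long axis -15.9
px [318. 199.] world 610.5 1.2 size 125 68 long axis -9.8
tool shift cm [-1.75 18.27  1.42]
w8.png yellow 292 345 153 red 306 330 136 157
w12.png yellow 292 345 153 red 306 330 137 157
```

The catches and the yellow edge match the first loaded state, so two cassettes are held. Now cassette C.

```bash
python3 -m jog '[[[-0.2,1.8,0],0,1],[[-0.4,3.8,0],0,1],[[-0.4,4.2,0],0,1],[[-0.4,4,0],0,1],[[-0.3,3,0],0,1],[[0,1,0],0,1],[[0,0,0],6.4,1],[[0,0,0],0,1],[[0,0,0],0,1]]'; python3 - <<'E'
from h import *
st();f=grab('wrist','w13.png');cass(f);delta([638,182,60])
E
```

```text
time_s: 36.42
ee_pos: [637.8, 188.3, 208.3]
ee_rot: [-179.6, -2.5, 164.3]
force: [0.3, -0.2, 0.6]
gripper_width: 91.2
{'time_s': 36.4, 'qpos': [15.0, 28.5, 76.9, 1.0, 76.9, -59.6], 'ee_pos': [637.8, 188.3, 208.3], 'ee_rot': [-179.6, -2.5, 164.3], 'force': [0.3, -0.2, 0.6], 'gripper_width': 91.2}
px [120. 195.] world 579.0 -55.8 size 107 77 long axis 72.6
px [317. 193.] world 641.7 183.8 size 93 53 long axis -15.4
tool shift cm [-0.84 -0.49 14.82]
```

```bash
python3 -m jog '[[[-0.6,-0.3,3],0,1],[[-0.2,0,4],0,1],[[-0.2,0,4],0,0.8],[[-0.2,0,3],0,0.75],[[0,0,0],0,0.75],[[0,0,0],0,0.75]]'; python3 - <<'E'
from h import *
st(); delta([641.5,183.8,22])
E
```

```text
time_s: 37.22
ee_pos: [644.7, 180.4, 67.8]
ee_rot: [-179.8, -2.2, 164.4]
force: [0.6, 0.8, 0.9]
gripper_width: 68.4
{'time_s': 37.2, 'qpos': [14.2, 35.0, 86.8, 1.0, 60.3, -60.7], 'ee_pos': [644.7, 180.4, 67.8], 'ee_rot': [-179.8, -2.2, 164.4], 'force': [0.6, 0.8, 0.9], 'gripper_width': 68.4}
tool shift cm [0.23 0.26 4.59]
```

```bash
python3 -m jog '[[[0.2,0.2,1.5],0,0.75],[[0,0,1.6],0,0.7],[[0,0,0.7],0,0.7],[[0,0,0],0,0.7],[[0,0,0],0,0.7]]'; python3 - <<'E'
from h import *
st(); delta([641.5,183.8,22])
E
```

```text
time_s: 37.85
ee_pos: [643.3, 183.8, 30.4]
ee_rot: [-179.9, -2.0, 164.4]
force: [-0.6, 0.0, 0.6]
gripper_width: 63.8
{'time_s': 37.8, 'qpos': [14.5, 37.0, 89.1, 1.1, 55.7, -60.5], 'ee_pos': [643.3, 183.8, 30.4], 'ee_rot': [-179.9, -2.0, 164.4], 'force': [-0.6, 0.0, 0.6], 'gripper_width': 63.8}
tool shift cm [ 0.14 -0.04  0.84]
```

```bash
python3 -m jog '[[[0.15,0,0.5],0,0.7],[[0,0,0.25],0,0.7],[[0,0,0],0,0],[[0,0,0],0,0],[[0,0,0],0,0],[[0,0,0],0,0]]' 40; python3 -m jog '[[[0,0,-1.5],0,0],[[0,0,-3],0,0],[[0,0,-4],0,0],[[0,0,-4],0,0],[[0,0,-4],0,0],[[0,0,-3],0,0],[[0,0,0],0,0]]'; python3 - <<'E'
from h import *
st();delta([589,5,215])
E
```

```text
time_s: 38.6
ee_pos: [642.0, 184.4, 23.2]
ee_rot: [-179.9, -1.9, 164.4]
force: [0.1, -0.9, -0.3]
gripper_width: 49.9
time_s: 39.48
ee_pos: [648.8, 182.7, 230.5]
ee_rot: [179.9, -1.6, 164.4]
force: [-1.6, -0.7, -1.1]
gripper_width: 49.4
{'time_s': 39.5, 'qpos': [14.3, 28.2, 74.3, 0.9, 78.9, -60.3], 'ee_pos': [648.8, 182.7, 230.5], 'ee_rot': [179.9, -1.6, 164.4], 'force': [-1.6, -0.7, -1.1], 'gripper_width': 49.4}
tool shift cm [  0.94 -18.72   1.55]
```

```bash
python3 -m jog '[[[0.1,-1.8,0],0,0],[[0.2,-3.7,0],0,0],[[0.2,-4.2,0],0,0],[[0.2,-4,0.3],0,0],[[0.2,-3.2,0.3],0,0],[[0,-1.2,0.3],0,0],[[0,0,0],-6.4,0],[[0,0,0],0,0],[[0,0,0],0,0]]';python3 - <<'E'
from h import *
s=st();held(grab('wrist'),s);delta([589,5,190])
E
```

```text
time_s: 40.6
ee_pos: [579.8, 0.4, 209.1]
ee_rot: [-179.9, -2.9, 170.8]
force: [-0.9, -0.3, -1.3]
gripper_width: 49.7
{'time_s': 40.6, 'qpos': [-1.2, 21.1, 89.1, 0.3, 72.8, -82.1], 'ee_pos': [579.8, 0.4, 209.1], 'ee_rot': [-179.9, -2.9, 170.8], 'force': [-0.9, -0.3, -1.3], 'gripper_width': 49.7}
held row 174 276 360 width 48.9 yaw -9.2 centre [5.798e+02 3.000e-01] tool [44.6 -0.2  6.5]
tool shift cm [-0.94  0.6   1.87]
```

```bash
python3 -m jog '[[[-0.5,0.3,0.3],0,0],[[-0.4,0.2,0.5],0,0],[[0,0,0.5],0,0],[[0,0,0],0,0],[[0,0,0],0,0]]';python3 - <<'E'
from h import *
s=st();held(grab('wrist'),s);delta([588.8,5,170])
E
```

```text
time_s: 41.28
ee_pos: [589.7, 5.4, 194.1]
ee_rot: [-179.9, -2.9, 170.8]
force: [0.2, 0.9, -0.9]
gripper_width: 49.4
{'time_s': 41.3, 'qpos': [-0.8, 22.6, 89.0, 0.3, 71.4, -81.7], 'ee_pos': [589.7, 5.4, 194.1], 'ee_rot': [-179.9, -2.9, 170.8], 'force': [0.2, 0.9, -0.9], 'gripper_width': 49.4}
held row 174 277 360 width 48.4 yaw -9.2 centre [589.8   5.4] tool [44.7  0.1  6.5]
tool shift cm [-0.05 -0.04  2.41]
```

```bash
python3 -m jog '[[[-0.05,-0.03,0.8],0,0],[[-0.05,0,0.8],0,0],[[0,0,0.6],0,0],[[0,0,0],0,0]]';python3 -m jog '[[[-0.05,0,0.6],0,0],[[-0.03,0,0.6],0,0],[[-0.02,0,0.3],0,0],[[0,0,0],0,0]]'
```

```text
time_s: 41.82
ee_pos: [589.1, 4.8, 170.4]
ee_rot: [-179.9, -3.0, 170.8]
force: [0.5, -0.0, 0.1]
gripper_width: 49.7
time_s: 42.32
ee_pos: [589.3, 4.8, 154.4]
ee_rot: [-179.9, -3.0, 170.8]
force: [-0.4, 0.2, -0.9]
gripper_width: 49.6
```

```bash
python3 -m jog '[[[-0.02,0,0.5],0,0],[[-0.02,0,0.4],0,0],[[0,0,0],0,0]]';python3 -m jog '[[[0,0,0],0,0.8],[[0,0,0],0,0.8],[[0,0,0],0,0.8],[[0,0,-1.5],0,0.8],[[0,0,-2],0,0.6],[[0,0,-0.5],0,0],[[0,0,0],0,0],[[0,0,0],0,0],[[0,0,0],0,0],[[0,0,0],0,0]]'; python3 -m jog '[[[0,0,0],0,0],[[0,0,0],0,0],[[0,0,0],0,0],[[0,0,0],0,0]]'; python3 - <<'E'
from h import *
s=st();delta([591,5,164]);grab('wrist','w14.png')
for n in('w7.png','w11.png','w14.png'):
    f=load(n);hsv=cv2.cvtColor(f['color'],cv2.COLOR_RGB2HSV);m=cv2.inRange(hsv,(22,120,60),(34,255,255))[140:200,270:370];red=cv2.inRange(hsv,(0,150,80),(6,255,255))[120:230,270:370]
    ys,xs=np.where(m);y2,x2=np.where(red);print(n,'yellow',xs.min()+270,xs.max()+270,ys.min()+140,'red',x2.min()+270,x2.max()+270,y2.min()+120,y2.max()+120)
E
```

```text
time_s: 42.7
ee_pos: [588.8, 5.0, 147.0]
ee_rot: [-179.9, -3.0, 170.8]
force: [-1.9, -0.8, -0.0]
gripper_width: 49.9
time_s: 43.95
ee_pos: [591.9, 4.5, 188.6]
ee_rot: [-179.9, -2.8, 170.8]
force: [-0.3, 0.5, 0.8]
gripper_width: 15.9
time_s: 44.45
ee_pos: [591.6, 4.5, 188.0]
ee_rot: [-179.9, -2.9, 170.8]
force: [-0.3, 0.3, -0.5]
gripper_width: 0.5
{'time_s': 44.4, 'qpos': [-0.8, 23.0, 89.2, 0.3, 70.7, -81.7], 'ee_pos': [591.6, 4.5, 188.0], 'ee_rot': [-179.9, -2.9, 170.8], 'force': [-0.3, 0.3, -0.5], 'gripper_width': 0.5}
tool shift cm [-0.05  0.04  2.4 ]
w7.png yellow 284 353 160 red 304 332 137 158
w11.png yellow 284 352 160 red 304 332 142 159
w14.png yellow 285 352 158 red 305 332 139 159
```

The third cassette is seated at the mouth like the others, so I push.

```bash
python3 -m jog '[[[-0.05,0,1.4],0,0],[[-0.05,0,0.9],0,0],[[0,0,0.6],0,0],[[0,0,0.6],0,0],[[0,0,0.6],0,0],[[0,0,0.5],0,0]]'; python3 -m jog '[[[0,0,0.5],0,0],[[0,0,0.4],0,0],[[0,0,0],0,0]]'
```

```text
time_s: 45.25
ee_pos: [591.9, 4.6, 143.8]
ee_rot: [-179.9, -2.6, 170.8]
force: [-1.5, -1.3, 6.0]
gripper_width: 0.2
time_s: 45.62
ee_pos: [591.8, 4.6, 136.4]
ee_rot: [-179.9, -2.4, 170.8]
force: [-0.9, 0.5, 1.5]
gripper_width: 0.2
```

```bash
python3 -m jog '[[[0.05,0,0.4],0,0],[[0,0,0.3],0,0],[[0,0,0.1],0,0],[[0,0,0],0,0]]'
```

```text
time_s: 46.12
ee_pos: [591.8, 4.7, 129.6]
ee_rot: [-179.9, -2.3, 170.8]
force: [-0.7, 0.9, 5.1]
gripper_width: 0.5
```

```bash
python3 -m jog '[[[0,0,-1.5],0,0],[[0,0,-3],0,0.5],[[0,0,-4],0,1],[[0,0,0],0,1],[[0,0,0],0,1]]'; python3 - <<'E'
from h import *
st();f=grab('wrist','w15.png');g=grab('side','s15.png');h=grab('scene','c15.png')
a=cv2.resize(f['color'][100:230,230:410],(360,260),interpolation=2); b=cv2.resize(g['color'][160:245,270:350],(245,260),interpolation=2)
o=np.zeros((560,800,3),np.uint8);o[:260,:360]=a;o[:260,360:605]=b;o[260:,:480]=cv2.resize(h['color'],(480,300));o[330:530,480:800]=cv2.resize(g['color'],(320,200))
cv2.imwrite('pics/m15.png',cv2.cvtColor(o,cv2.COLOR_RGB2BGR)); delta([500,-364,150])
E
```

```text
time_s: 46.75
ee_pos: [594.4, 4.3, 216.3]
ee_rot: [-179.9, -2.5, 170.8]
force: [-0.3, -0.0, -0.2]
gripper_width: 37.9
{'time_s': 46.8, 'qpos': [-0.8, 21.9, 86.7, 0.3, 73.9, -81.7], 'ee_pos': [594.4, 4.3, 216.3], 'ee_rot': [-179.9, -2.5, 170.8], 'force': [-0.3, -0.0, -0.2], 'gripper_width': 37.9}
tool shift cm [  3.13 -37.85   6.79]
```

View pics/m15.png

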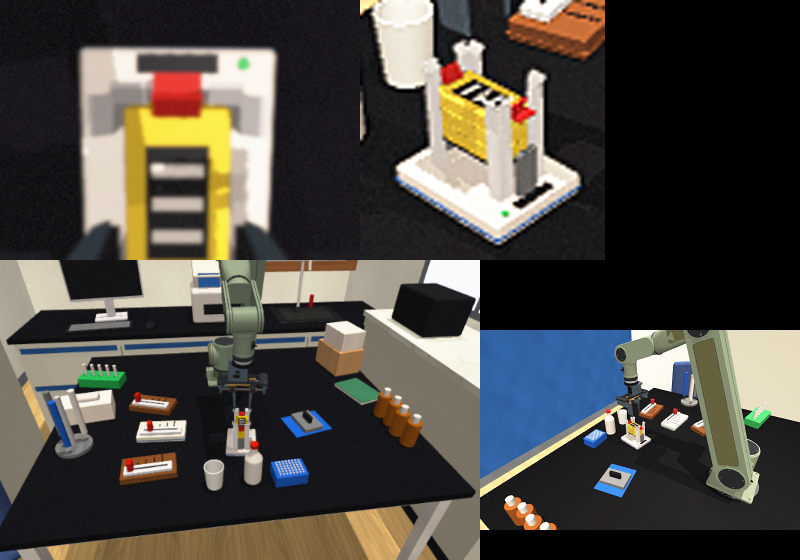

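All three cassettes are held under both catches, and the bench shows no other cassette in either view. The target is therefore mark 3 (feed 0.08).

```bash
python3 -m jog '[[[0.2,-2,0],-3,0.6],[[0.4,-4,0],0,0.6],[[0.4,-4.6,0],0,0.6],[[0.4,-4.6,0],0,0.6],[[0.4,-4.6,0],0,0.6],[[0.4,-4.6,0],0,0.6],[[0.4,-4.4,0],0,0.6],[[0.4,-3.5,0],0,0.6],[[0,-1.5,0],0,0.6],[[0,0,0],0,0.6]]'; python3 - <<'E'
from h import *
s=st();f=grab('wrist','w16.png')
hsv=cv2.cvtColor(f['color'],cv2.COLOR_RGB2HSV);red=cv2.inRange(hsv,(0,150,60),(8,255,255))|cv2.inRange(hsv,(174,150,60),(180,255,255))
n,l,stt,c=cv2.connectedComponentsWithStats(red)
for i in range(1,n):
    if stt[i][4]>100: print(stt[i],c[i],px2w(f,c[i],84))
a=f['color'][40:300,120:620];cv2.imwrite('pics/m16.png',cv2.cvtColor(cv2.resize(a,(800,416)),cv2.COLOR_RGB2BGR))
E
```

```text
time_s: 48.15
ee_pos: [522.7, -335.7, 206.1]
ee_rot: [179.6, -3.6, 174.1]
force: [-0.2, 0.5, 1.1]
gripper_width: 54.8
{'time_s': 48.2, 'qpos': [-33.1, 25.1, 83.0, -1.3, 75.2, -116.8], 'ee_pos': [522.7, -335.7, 206.1], 'ee_rot': [179.6, -3.6, 174.1], 'force': [-0.2, 0.5, 1.1], 'gripper_width': 54.8}
[277 171  23  28 492] [288.29878049 184.31097561] [ 498.4 -363.1   84. ]
```

View pics/m16.png

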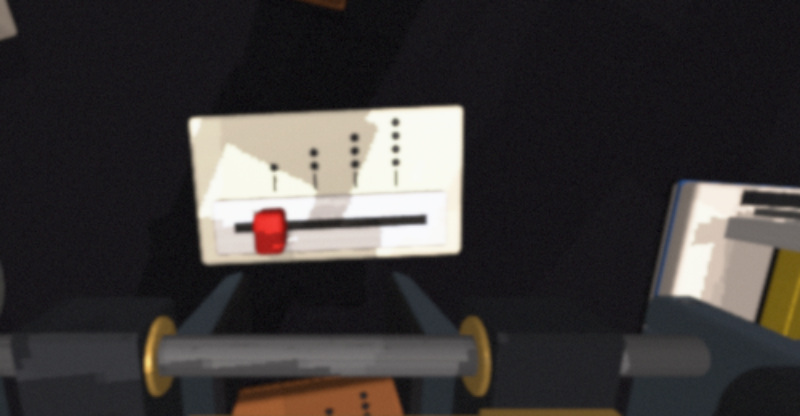

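```bash
python3 - <<'E'
from h import *
f=load('w16.png'); X=lambda p:(120+p[0]/1.6,40+p[1]/1.6)
c=np.array([px2w(f,X(p),30)[:2] for p in[(190,119),(463,106),(461,251),(204,263)]]);e=np.diff(c,axis=0)
print(c.mean(0),[(np.hypot(*x).round(),np.degrees(np.arctan2(x[1],x[0])).round(1)) for x in e])
t=np.array([px2w(f,X(p),30)[:2] for p in[(275,183),(315,180),(355,178),(396,176)]]);print(t.tolist(), np.degrees(np.arctan2(*(t[3]-t[0])[::-1])))
sl=np.array([px2w(f,X(p),44)[:2] for p in[(236,228),(426,219)]]);print('slot',sl.tolist(),np.degrees(np.arctan2(*(sl[1]-sl[0])[::-1])),np.hypot(*(sl[1]-sl[0])))
hsv=cv2.cvtColor(f['color'],cv2.COLOR_RGB2HSV);red=cv2.inRange(hsv,(0,150,60),(8,255,255))|cv2.inRange(hsv,(174,150,60),(180,255,255))
for v in range(170,200,3):
    k=np.where(red[v,270:310])[0]+270; print(v,k.min() if len(k) else None,k.max() if len(k) else None, f['color'][v,288])
E
```

```text
[ 477.925 -320.875] [(np.float64(197.0), np.float64(86.6)), (np.float64(106.0), np.float64(-3.2)), (np.float64(197.0), np.float64(-93.4))]
[[470.8, -360.7], [471.7, -331.0], [473.4, -301.5], [475.1, -271.2]] 87.24935700648923
slot [[499.3, -391.4], [507.3, -254.3]] 86.66048821963206 137.3332079287453
170 None None [162 127 126]
173 281 296 [170  28  27]
176 279 297 [235  54  47]
179 278 298 [240  59  52]
182 277 299 [239  56  50]
185 279 298 [227  49  43]
188 280 297 [170  32  29]
191 280 297 [171  36  32]
194 280 296 [167  28  22]
197 281 295 [165  39  35]
```

```bash
python3 -m jog '[[[0.5,-1,0],-2.6,0.7],[[0.7,-1.5,1],0,0.7],[[0,-0.4,3],0,0.7],[[0,0,3],0,0.7],[[0,0,2],0,0.7],[[0,0,0],0,0.7],[[0,0,0],0,0.7]]'; python3 - <<'E'
from h import *
s=st(); delta([501,-363,70])
E
```

```text
time_s: 49.08
ee_pos: [503.6, -356.7, 112.8]
ee_rot: [179.2, -3.6, 177.0]
force: [-0.9, -0.6, 0.6]
gripper_width: 64.1
{'time_s': 49.1, 'qpos': [-35.7, 29.0, 90.8, -1.5, 63.7, -122.0], 'ee_pos': [503.6, -356.7, 112.8], 'ee_rot': [179.2, -3.6, 177.0], 'force': [-0.9, -0.6, 0.6], 'gripper_width': 64.1}
tool shift cm [-0.04 -0.7   4.28]
```

```bash
python3 -m jog '[[[0,-0.6,1.2],0,0.7],[[0,0,1.6],0,0.7],[[0,0,1],0,0.7],[[0,0,0],0,0.7],[[0,0,0],0,0.7]]'; python3 - <<'E'
from h import *
s=st(); delta([501,-363,69])
E
```

```text
time_s: 49.7
ee_pos: [501.6, -362.9, 73.5]
ee_rot: [179.3, -3.5, 177.0]
force: [-1.1, 0.5, -0.5]
gripper_width: 63.5
{'time_s': 49.7, 'qpos': [-36.3, 31.3, 93.1, -1.6, 58.9, -122.4], 'ee_pos': [501.6, -362.9, 73.5], 'ee_rot': [179.3, -3.5, 177.0], 'force': [-1.1, 0.5, -0.5], 'gripper_width': 63.5}
tool shift cm [ 0.03 -0.01  0.45]
```

```bash
python3 -m jog '[[[0,0,0.3],0,0],[[0,0,0],0,0],[[0,0,0],0,0],[[0,0,0],0,0],[[0,0,0],0,0],[[0,0,0],0,0],[[0,0,0],0,0]]' 15; python3 - <<'E'
from h import *
s=st(); delta([504.3,-303,70])
E
```

```text
time_s: 50.58
ee_pos: [502.0, -363.4, 71.4]
ee_rot: [179.4, -3.4, 177.0]
force: [-0.7, 0.3, 0.4]
gripper_width: 20.3
{'time_s': 50.6, 'qpos': [-36.3, 31.4, 93.3, -1.6, 58.5, -122.3], 'ee_pos': [502.0, -363.4, 71.4], 'ee_rot': [179.4, -3.4, 177.0], 'force': [-0.7, 0.3, 0.4], 'gripper_width': 20.3}
tool shift cm [0.08 6.04 0.2 ]
```

```bash
python3 -m jog '[[[0,0.8,0],0,0],[[0,1.2,0],0,0],[[0,1.2,0],0,0],[[0,1.2,0],0,0],[[0,0.7,0],0,0],[[0,0,0],0,0],[[0,0,0],0,0]]'; python3 - <<'E'
from h import *
s=st(); delta([504.3,-303,70])
E
```

```text
time_s: 51.45
ee_pos: [505.4, -308.5, 71.4]
ee_rot: [179.5, -3.3, 177.0]
force: [0.4, -1.7, -2.7]
gripper_width: 19.9
{'time_s': 51.4, 'qpos': [-31.9, 29.3, 97.3, -1.4, 56.6, -118.1], 'ee_pos': [505.4, -308.5, 71.4], 'ee_rot': [179.5, -3.3, 177.0], 'force': [0.4, -1.7, -2.7], 'gripper_width': 19.9}
tool shift cm [0.13 0.55 0.15]
```

```bash
python3 -m jog '[[[0,0.3,0],0,0],[[0,0.2,0],0,0],[[0,0,0],0,0],[[0,0,0],0,0]]'; python3 - <<'E'
from h import *
s=st(); delta([504.3,-303,70])
E
```

```text
time_s: 51.95
ee_pos: [505.6, -303.9, 71.4]
ee_rot: [179.5, -3.3, 176.9]
force: [0.6, -0.3, -1.9]
gripper_width: 20.3
{'time_s': 52.0, 'qpos': [-31.5, 29.2, 97.6, -1.3, 56.4, -117.7], 'ee_pos': [505.6, -303.9, 71.4], 'ee_rot': [179.5, -3.3, 176.9], 'force': [0.6, -0.3, -1.9], 'gripper_width': 20.3}
tool shift cm [0.13 0.08 0.14]
```

```bash
python3 -m jog '[[[0,0.08,0],0,0],[[0,0,0],0,0.7],[[0,0,0],0,0.7],[[0,0,0],0,0.7],[[0,0,0],0,0.7],[[0,0,-1.5],0,0.7],[[0,0,-3],0,0.7],[[0,0,-4],0,0.7],[[-1.5,0,-4],0,0.7],[[0,0,0],0,0.7]]'; python3 - <<'E'
from h import *
s=st();f=grab('wrist','w17.png')
hsv=cv2.cvtColor(f['color'],cv2.COLOR_RGB2HSV);red=cv2.inRange(hsv,(0,150,60),(8,255,255))|cv2.inRange(hsv,(174,150,60),(180,255,255))
m=(red>0)&(f['color'][...,0]>205); n,l,S,c=cv2.connectedComponentsWithStats(m.astype(np.uint8))
for i in range(1,n):
    if S[i][4]>60: print(S[i],c[i],px2w(f,c[i],84), 'foot-shadow')
ks=w2px(f,[[473.4,-301.5,30],[504.3,-303,84]]);print(ks)
u,v=ks[1].astype(int); a=f['color'][max(0,v-100):v+60,u-100:u+100];print(u,v)
cv2.imwrite('pics/m17.png',cv2.cvtColor(cv2.resize(a,None,fx=4,fy=4,interpolation=2),cv2.COLOR_RGB2BGR)[:600])
E
```

```text
time_s: 53.2
ee_pos: [528.5, -305.3, 204.0]
ee_rot: [179.5, -3.2, 177.0]
force: [-0.2, 0.2, -0.5]
gripper_width: 64.3
{'time_s': 53.2, 'qpos': [-30.6, 24.1, 85.0, -1.0, 74.0, -117.2], 'ee_pos': [528.5, -305.3, 204.0], 'ee_rot': [179.5, -3.2, 177.0], 'force': [-0.2, 0.2, -0.5], 'gripper_width': 64.3}
[310 167  15  17 175] [315.45714286 175.70857143] [ 499.  -305.6   84. ] foot-shadow
[[317.8 148.1]
 [318.4 180.9]]
318 180
```

View pics/m17.png

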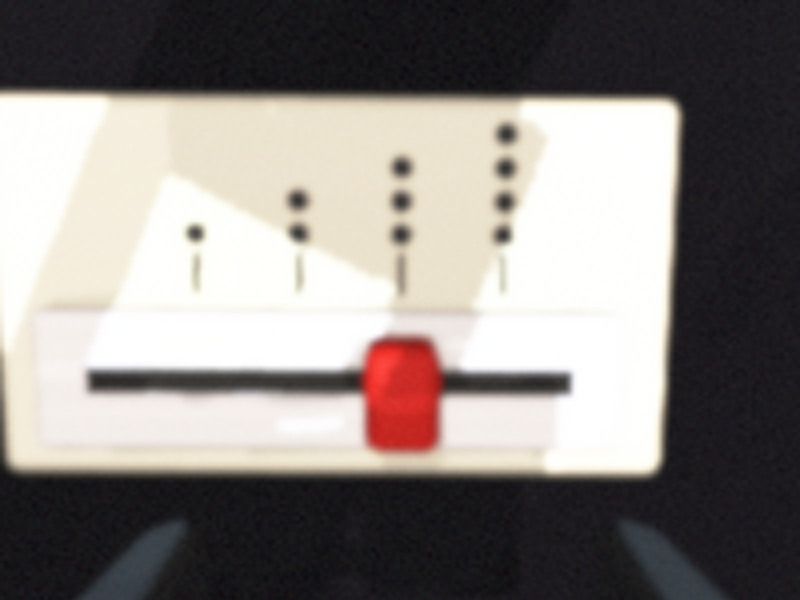

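The slider grip (402,395) is centred on the 3-dot tick (402,275). Now back to the mat for the cover.

```bash
python3 -m jog '[[[0.3,2.5,-0.3],0,1],[[0.6,5,-0.3],0,1],[[0.6,5.5,0],0,1],[[0.6,5.5,0],0,1],[[0.6,5.5,0],0,1],[[0.6,5.5,0],0,1],[[0.6,5.5,0],0,1],[[0.6,5.5,0],0,1],[[0.6,5.5,0],0,1],[[0.6,5,0],0,1]]'; python3 -m jog '[[[0.6,5,0],-5,1],[[0.6,4,0],-5,1],[[0,1.5,0],-6,1],[[0,0,0],0,1],[[0,0,0],0,1]]';python3 - <<'E'
from h import *
s=st();delta([486,319,200])
E
```

```text
time_s: 54.5
ee_pos: [481.8, 229.3, 211.9]
ee_rot: [179.1, -4.8, 176.7]
force: [0.7, -0.4, -0.1]
gripper_width: 90.9
time_s: 55.12
ee_pos: [458.7, 340.6, 210.8]
ee_rot: [177.9, -5.1, -166.4]
force: [0.5, 0.5, 0.7]
gripper_width: 91.2
{'time_s': 55.1, 'qpos': [33.4, 20.8, 89.3, 3.8, 74.0, -71.3], 'ee_pos': [458.7, 340.6, 210.8], 'ee_rot': [177.9, -5.1, -166.4], 'force': [0.5, 0.5, 0.7], 'gripper_width': 91.2}
tool shift cm [-2.23 -2.77  0.78]
```

```bash
python3 -m jog '[[[-1.1,-1.4,0],0,1],[[-1.0,-1.2,0],0,1],[[0,0,0],0,1],[[0,0,0],0,1]]';python3 - <<'E'
from h import *
s=st();f=grab('wrist','w18.png')
im=f['color'].astype(int);hsv=cv2.cvtColor(f['color'],cv2.COLOR_RGB2HSV)
pr=w2px(f,[[485,319,21],[485,319,51]]);print('pred',pr)
blue=cv2.inRange(hsv,(100,120,80),(125,255,255)); ys,xs=np.where(blue[:240]);print('blue',xs.min(),xs.max(),ys.min(),ys.max())
bx=slice(xs.min(),xs.max()); 
grey=((hsv[...,1]<60)&(hsv[...,2]>70)).astype(np.uint8); grey[:, :xs.min()]=0; grey[:, xs.max():]=0; grey[235:]=0
n,l,S,c=cv2.connectedComponentsWithStats(grey)
for i in range(1,n):
    if S[i][4]>500:
        print('grey',S[i],c[i])
        cn=max(cv2.findContours((l==i).astype(np.uint8),0,1)[0],key=cv2.contourArea).reshape(-1,2)
        w=np.array([px2w(f,p,21)[:2] for p in cn],np.float32);print(cv2.minAreaRect(w))
blk=((hsv[...,2]<60)).astype(np.uint8); x,y,ww,hh=[S[i][:4] for i in range(1,n) if S[i][4]>500][0]
sub=np.zeros_like(blk);sub[y+5:y+hh,x+8:x+ww-8]=blk[y+5:y+hh,x+8:x+ww-8]
n,l,S,c=cv2.connectedComponentsWithStats(sub)
for i in range(1,n):
    if S[i][4]>150: print('black',S[i],c[i],px2w(f,c[i],51), 'top row mid',px2w(f,(np.where(l[S[i][1]+3]==i)[0].mean(),S[i][1]),51))
E
```

```text
time_s: 55.62
ee_pos: [487.7, 315.6, 207.6]
ee_rot: [178.0, -5.2, -166.8]
force: [-0.6, -0.0, 0.1]
gripper_width: 91.1
{'time_s': 55.6, 'qpos': [29.9, 21.9, 88.1, 3.6, 74.4, -74.3], 'ee_pos': [487.7, 315.6, 207.6], 'ee_rot': [178.0, -5.2, -166.8], 'force': [-0.6, -0.0, 0.1], 'gripper_width': 91.1}
pred [[316.1 196.1]
 [316.8 200.4]]
blue 23 385 134 239
grey [ 281  142   73   93 6474] [317.32777263 187.40423231]
((476.3828125, 318.66656494140625), (116.9090576171875, 90.05702209472656), 13.069327354431152)
grey [  23  146  102   89 6223] [ 66.77727784 194.88446087]
((559.8825073242188, 20.15423583984375), (121.7408676147461, 99.53536987304688), 80.31122589111328)
```

```bash
python3 -m jog '[[[-0.3,0,2.5],0,1],[[-0.3,0,3],0,1],[[-0.2,0,3],0,1],[[-0.2,0,2.5],0,1],[[0,0,0],0,1],[[0,0,0],0,1]]';python3 - <<'E'
from h import *
s=st();delta([483.5,320,44])
E
```

```text
time_s: 56.42
ee_pos: [487.3, 321.4, 96.7]
ee_rot: [177.9, -4.9, -166.7]
force: [0.8, 0.3, 0.1]
gripper_width: 91.1
{'time_s': 56.4, 'qpos': [30.4, 27.5, 96.4, 4.0, 60.3, -75.0], 'ee_pos': [487.3, 321.4, 96.7], 'ee_rot': [177.9, -4.9, -166.7], 'force': [0.8, 0.3, 0.1], 'gripper_width': 91.1}
tool shift cm [-0.05 -0.24  5.28]
```

```bash
python3 -m jog '[[[0,-0.2,1.5],0,1],[[-0.05,0,1.8],0,0.6],[[0,0,1],0,0.5],[[0,0,0.2],0,0.4],[[0,0,0],0,0.4]]';python3 - <<'E'
from h import *
s=st();delta([483.5,320,44])
E
```

```text
time_s: 57.05
ee_pos: [485.7, 321.0, 52.5]
ee_rot: [177.8, -4.6, -166.7]
force: [-0.0, -0.4, -0.3]
gripper_width: 54.5
{'time_s': 57.0, 'qpos': [30.4, 30.0, 99.5, 4.3, 54.3, -75.4], 'ee_pos': [485.7, 321.0, 52.5], 'ee_rot': [177.8, -4.6, -166.7], 'force': [-0.0, -0.4, -0.3], 'gripper_width': 54.5}
tool shift cm [ 0.17 -0.08  0.86]
```

```bash
python3 -m jog '[[[0.15,-0.08,0.5],0,0.4],[[0,0,0.2],0,0.3],[[0,0,0],0,0],[[0,0,0],0,0],[[0,0,0],0,0],[[0,0,0],0,0],[[0,0,0],0,0],[[0,0,0],0,0]]' 30;python3 - <<'E'
from h import *
s=st();delta([483.5,320,44])
E
```

```text
time_s: 58.05
ee_pos: [484.4, 319.8, 46.8]
ee_rot: [177.8, -4.5, -166.6]
force: [0.2, -0.1, 1.7]
gripper_width: 16.4
{'time_s': 58.0, 'qpos': [30.4, 30.2, 100.1, 4.3, 53.3, -75.5], 'ee_pos': [484.4, 319.8, 46.8], 'ee_rot': [177.8, -4.5, -166.6], 'force': [0.2, -0.1, 1.7], 'gripper_width': 16.4}
tool shift cm [0.06 0.03 0.29]
```

```bash
python3 -m jog '[[[0,0,-1],0,0],[[0,0,-2.5],0,0],[[0,0,-3],0,0],[[0,0,-3],0,0],[[0,0,-3],0,0],[[0,0,-3],0,0],[[0,0,-2],0,0],[[0,0,-0.8],0,0],[[0,0,0],0,0],[[0,0,0],0,0]]' 45;python3 - <<'E'
from h import *
s=st();delta([588,5.3,230])
E
```

```text
time_s: 59.3
ee_pos: [499.1, 316.8, 234.6]
ee_rot: [177.6, -4.6, -166.7]
force: [0.3, -0.2, -2.2]
gripper_width: 16.1
{'time_s': 59.3, 'qpos': [29.4, 21.6, 84.6, 3.6, 77.6, -74.7], 'ee_pos': [499.1, 316.8, 234.6], 'ee_rot': [177.6, -4.6, -166.7], 'force': [0.3, -0.2, -2.2], 'gripper_width': 16.1}
tool shift cm [ -1.51 -32.35  -0.99]
```

```bash
python3 -m jog '[[[-0.1,-1.5,0],0,0],[[-0.1,-3,-0.1],0,0],[[-0.1,-3.5,-0.1],0,0],[[-0.1,-3.5,-0.1],0,0],[[-0.1,-3.5,-0.1],0,0],[[-0.2,-3.5,-0.1],0,0],[[-0.2,-3.5,-0.1],0,0],[[-0.2,-3.5,-0.1],0,0],[[-0.2,-3,-0.1],0,0],[[-0.2,-2,-0.1],0,0]]';python3 -m jog '[[[0,-0.5,0],5.5,0],[[0,0,0],5.5,0],[[0,0,0],5.5,0],[[0,0,0],5.5,0],[[0,0,0],0,0],[[0,0,0],0,0]]';python3 - <<'E'
from h import *
s=st();delta([588,5.3,200])
E
```

```text
time_s: 60.55
ee_pos: [582.6, 6.0, 222.0]
ee_rot: [177.8, -5.5, -166.7]
force: [0.1, 1.3, -2.3]
gripper_width: 15.6
time_s: 61.3
ee_pos: [582.8, -2.9, 219.1]
ee_rot: [-179.8, -6.3, 170.4]
force: [0.0, -0.1, -2.0]
gripper_width: 15.5
{'time_s': 61.3, 'qpos': [-1.8, 22.7, 85.3, 0.7, 78.3, -82.4], 'ee_pos': [582.8, -2.9, 219.1], 'ee_rot': [-179.8, -6.3, 170.4], 'force': [0.0, -0.1, -2.0], 'gripper_width': 15.5}
tool shift cm [-0.58  0.9   1.85]
```

```bash
cat >> h.py <<'E'
def cov(s):
    E=lambda a:R.from_euler('xyz',a,degrees=True)
    Rg=E([177.8,-4.5,-166.6]); pg=np.array([484.4,319.8,46.8]); Rc=E([0,0,13.1]); pc=np.array([482.8,320.1,3])
    Rn=E(s['ee_rot']); d=Rg.inv().apply(pc-pg); C=Rn*Rg.inv()*Rc
    o=s['ee_pos']+Rn.apply(d); print('cover origin',o.round(1),'rpy',C.as_euler('xyz',degrees=True).round(1)); return o
E
python3 - <<'E'
from h import *
s=telemetry.state();o=cov(s); t=s['ee_pos']+np.array([587.9,5.3,160])-o; delta(t)
f=grab('wrist','w19.png');hsv=cv2.cvtColor(f['color'],cv2.COLOR_RGB2HSV)
for v in range(120,235,8):
    print(v,' '.join('%3d/%3d'%(hsv[v,u,2],hsv[v,u,1]) for u in range(250,391,10)))
E
```

```text
cover origin [579.8  -3.5 175.4] rpy [-2.4  1.8 -9.7]
tool shift cm [-0.81  1.01  1.45]
120  29/  9  32/ 16  30/ 43  35/ 29  36/ 28  34/ 60  37/ 41  38/ 20  37/ 28  35/ 44  36/ 28  34/ 38  33/ 23  39/ 13  38/ 34
128  29/  9  31/ 25  32/ 16  26/ 49  37/ 28  35/ 22  34/ 38  37/ 21  34/  8  35/ 44  34/ 45  36/ 42  35/ 51  39/ 39  38/ 54
136  58/  4  52/  5  50/  5  49/  0  58/ 22  55/  5  65/ 12  67/  8  67/  4  69/ 11  62/  4  68/ 15  64/  8  70/  7  38/ 27
144 198/ 14 129/ 12 128/ 10 130/ 12 128/ 10 129/ 10 206/ 12 206/ 14 209/ 15 209/ 13 212/ 14 211/ 15 213/ 16 214/ 12  40/ 32
152 190/ 12 146/ 14 129/ 12 129/ 14 129/ 12 131/ 14 206/ 12 205/ 11 206/ 14 208/ 12 209/ 12 211/ 12 211/ 12 214/ 14  40/ 38
160 151/ 10 176/ 13 127/  8 128/  8 127/  6 126/ 10 205/ 14 204/ 11 205/ 11 206/ 11 208/ 11 210/ 12 212/ 12 211/ 10  39/ 33
168 134/ 11 198/ 12 128/  8 129/  8 126/  8 129/ 10 201/ 13 206/ 12 206/ 12 207/ 12 208/ 11 210/ 12 209/ 12 209/ 12  40/ 26
176 129/ 12 211/ 11 126/  8 125/  8 129/  6 128/ 10 189/ 12 203/ 14 205/ 14 208/ 15 208/ 13 209/ 13 208/ 15 209/ 15  41/ 31
184  96/  8 217/ 13 129/ 14 129/ 12 128/ 10 128/ 12 147/ 10 203/ 14 207/ 15 207/ 12 206/ 12 210/ 13 210/ 15 209/ 15  41/ 31
192  75/  3 217/ 14 127/ 10 127/ 12 127/ 12 127/ 14  75/ 14  83/  9 196/ 13 205/ 12 207/ 15 206/ 14 207/ 14 206/ 14  41/ 31
200  57/  9 130/ 12 128/ 10 126/  6 126/  6 126/ 10  32/ 32  36/ 28  55/  9 137/  9 205/ 12 205/ 12 204/ 13 203/ 13  38/ 34
208  42/ 12 125/ 10 127/  8 123/  6 126/  8 126/  8  36/  7  37/ 28  38/  7 126/  6 188/  9 138/  9 175/ 10 135/  9  41/ 44
216  36/ 14 125/  8 126/  8 127/  8 102/ 13  68/ 53  38/ 34  39/ 20  35/ 15  87/ 47 126/  6 126/  8 127/  6 129/ 10  41/ 31
224  34/ 30 119/  6 120/  9 119/ 11  86/ 47  43/  6  38/ 13  37/ 14  31/ 16  84/ 52  97/ 18 157/ 13 129/ 12 134/ 13  38/ 40
232  49/ 36  46/ 28  42/ 24  43/ 36  85/ 48  39/ 26  37/ 21  35/ 15  34/ 23  76/ 47  78/ 52  48/ 48  49/ 36  49/ 31  49/ 36
```

```bash
python3 - <<'E'
from h import *
s=telemetry.state();f=load('w19.png')
E=lambda a:R.from_euler('xyz',a,degrees=True)
C=E([-2.4,1.8,-9.7]);o=np.array([579.8,-3.5,175.4])
print(w2px(f,[o+C.apply(p) for p in [(-65,-45,18),(-65,45,18),(-30,-45,18),(-30,45,18),(-65,-45,0),(-65,45,0)]]))
hsv=cv2.cvtColor(f['color'],cv2.COLOR_RGB2HSV)
for v in (136,140,144,150,170,190): print(v,[int(x) for x in hsv[v,246:266,2]],[int(x) for x in hsv[v,375:392,2]])
print([int(x) for x in hsv[126:150,345,2]])
E
```

```text
[[247.9 136.9]
 [387.8 137.3]
 [250.2 191.2]
 [385.4 190.6]
 [253.3 137.8]
 [380.6 138.2]]
136 [31, 33, 38, 45, 58, 62, 67, 66, 62, 64, 61, 54, 50, 52, 52, 52, 52, 52, 52, 52] [70, 67, 67, 68, 72, 70, 69, 69, 70, 64, 60, 48, 42, 38, 42, 38, 35]
140 [36, 46, 88, 151, 201, 223, 224, 216, 203, 194, 183, 163, 141, 128, 127, 128, 128, 129, 128, 128] [214, 211, 213, 212, 213, 213, 212, 213, 214, 209, 198, 167, 115, 67, 43, 39, 38]
144 [31, 44, 84, 143, 198, 225, 227, 223, 213, 202, 193, 174, 148, 131, 129, 129, 130, 130, 130, 129] [214, 214, 215, 215, 216, 214, 214, 214, 215, 215, 198, 163, 105, 58, 41, 40, 37]
150 [29, 41, 79, 139, 194, 222, 229, 229, 226, 219, 204, 193, 178, 152, 134, 128, 130, 129, 130, 130] [214, 212, 213, 214, 212, 213, 213, 213, 212, 210, 191, 152, 92, 51, 36, 36, 36]
170 [40, 41, 48, 76, 131, 181, 209, 216, 216, 218, 218, 218, 215, 208, 200, 193, 176, 153, 134, 128] [210, 211, 210, 212, 210, 210, 210, 209, 206, 192, 154, 100, 54, 39, 40, 39, 38]
190 [33, 37, 35, 42, 81, 136, 185, 209, 215, 216, 218, 216, 216, 218, 218, 218, 215, 207, 199, 190] [207, 207, 206, 207, 205, 206, 205, 203, 191, 157, 107, 59, 42, 42, 42, 44, 41]
[35, 38, 34, 36, 34, 35, 34, 36, 38, 38, 67, 119, 167, 197, 208, 211, 210, 210, 211, 211, 211, 209, 210, 209]
```

Measured cover edges (249, 387, row 138) match the model (248, 388, 137), so the grasp model holds. Now align and lower.

```bash
python3 -m jog '[[[-0.4,0.4,0],0,0],[[-0.4,0.4,0.4],0,0],[[0,0,0],0,0],[[0,0,0],0,0]]';python3 - <<'E'
from h import *
s=st();o=cov(s); delta(s['ee_pos']+np.array([587.9,5.3,150])-o)
E
```

```text
time_s: 61.85
ee_pos: [592.3, 4.5, 213.6]
ee_rot: [-179.8, -6.3, 170.5]
force: [-0.1, 0.5, -1.6]
gripper_width: 16.1
{'time_s': 61.8, 'qpos': [-1.1, 23.7, 84.4, 0.8, 78.1, -81.8], 'ee_pos': [592.3, 4.5, 213.6], 'ee_rot': [-179.8, -6.3, 170.5], 'force': [-0.1, 0.5, -1.6], 'gripper_width': 16.1}
cover origin [589.3   3.9 169.9] rpy [-2.4  1.8 -9.6]
tool shift cm [-0.06  0.12  1.99]
```

```bash
python3 -m jog '[[[-0.05,0.1,0.8],-0.4,0],[[-0.05,0,0.6],0,0],[[0,0,0.3],0,0],[[0,0,0],0,0]]';python3 - <<'E'
from h import *
s=st();o=cov(s); delta(s['ee_pos']+np.array([587.9,5.3,133])-o)
E
```

```text
time_s: 62.35
ee_pos: [591.1, 5.6, 195.0]
ee_rot: [-179.9, -6.3, 171.0]
force: [-1.1, -0.6, -1.5]
gripper_width: 15.9
{'time_s': 62.4, 'qpos': [-1.0, 24.3, 86.2, 0.8, 75.8, -82.2], 'ee_pos': [591.1, 5.6, 195.0], 'ee_rot': [-179.9, -6.3, 171.0], 'force': [-1.1, -0.6, -1.5], 'gripper_width': 15.9}
cover origin [588.1   4.9 151.3] rpy [-2.3  1.8 -9.2]
tool shift cm [-0.18  0.04  1.82]
```

```bash
python3 -m jog '[[[-0.06,0.03,0.5],0,0],[[-0.05,0,0.4],0,0],[[-0.03,0,0.2],0,0],[[0,0,0],0,0]]';python3 - <<'E'
from h import *
s=st();o=cov(s); delta(s['ee_pos']+np.array([587.9,5.3,132])-o)
E
```

```text
time_s: 62.85
ee_pos: [591.5, 5.8, 183.4]
ee_rot: [-179.9, -6.3, 170.9]
force: [1.1, 0.2, -1.2]
gripper_width: 15.9
{'time_s': 62.8, 'qpos': [-1.0, 24.8, 87.1, 0.8, 74.3, -82.2], 'ee_pos': [591.5, 5.8, 183.4], 'ee_rot': [-179.9, -6.3, 170.9], 'force': [1.1, 0.2, -1.2], 'gripper_width': 15.9}
cover origin [588.5   5.1 139.6] rpy [-2.3  1.8 -9.2]
tool shift cm [-0.03  0.01  0.77]
```

```bash
python3 -m jog '[[[-0.03,0,0.3],0,0],[[-0.02,0,0.3],0,0],[[0,0,0.1],0,0],[[0,0,0],0,0]]';python3 - <<'E'
from h import *
s=st();o=cov(s)
E
```

```text
time_s: 63.35
ee_pos: [591.3, 5.8, 176.0]
ee_rot: [-179.9, -6.3, 171.0]
force: [0.2, -0.0, -1.0]
gripper_width: 15.9
{'time_s': 63.4, 'qpos': [-1.0, 25.1, 87.8, 0.8, 73.4, -82.2], 'ee_pos': [591.3, 5.8, 176.0], 'ee_rot': [-179.9, -6.3, 171.0], 'force': [0.2, -0.0, -1.0], 'gripper_width': 15.9}
cover origin [588.3   5.2 132.3] rpy [-2.3  1.8 -9.2]
```

```bash
python3 -m jog '[[[0,0,0.1],0,0],[[0,0,0],0,0.6],[[0,0,0],0,0.6],[[0,0,0],0,0.6],[[0,0,0],0,0.6],[[0,0,-1.5],0,0.6],[[0,0,-2.5],0,0.5],[[0,0,-1],0,0],[[0,0,0],0,0],[[0,0,0],0,0]]';python3 -m jog '[[[0,0,0],0,0],[[0,0,0],0,0],[[0,0,0],0,0],[[0,0,0],0,0]]';python3 - <<'E'
from h import *
s=st();delta([588,5.3,205])
f=grab('side','s20.png');w=grab('wrist','w20.png')
C=R.from_euler('z',-9.2,degrees=True);o=np.array([587.9,5.3,131])
P=[o+C.apply(p) for p in [(-65,-45,18),(-65,45,18),(65,45,18),(-65,45,0),(65,45,0)]]
print('side',w2px(f,P).tolist());print('wrist',w2px(w,P).tolist())
hsv=cv2.cvtColor(w['color'],cv2.COLOR_RGB2HSV)
for v in (145,150,160,170,190): print(v,[int(x) for x in hsv[v,250:290:2,2]],[int(x) for x in hsv[v,350:400:2,2]])
print('col 345',[int(x) for x in hsv[110:160,345,2]])
hs=cv2.cvtColor(f['color'],cv2.COLOR_RGB2HSV)
for (a,b) in [(2,4),]:
    m=w2px(f,[(P[1]+P[2])/2,(P[3]+P[4])/2]).round().astype(int);print(m.tolist())
    u=m[0][0];print([int(x) for x in hs[m[0][1]-12:m[1][1]+15,u,2]],m[0][1]-12)
E
```

```text
time_s: 64.6
ee_pos: [597.5, 5.0, 229.0]
ee_rot: [-179.9, -6.1, 171.0]
force: [0.7, -0.3, -0.5]
gripper_width: 18.6
time_s: 65.1
ee_pos: [596.5, 5.1, 227.1]
ee_rot: [-179.9, -6.3, 171.0]
force: [-0.5, -0.6, -0.4]
gripper_width: 0.4
{'time_s': 65.1, 'qpos': [-1.0, 23.7, 82.5, 0.8, 80.1, -82.2], 'ee_pos': [596.5, 5.1, 227.1], 'ee_rot': [-179.9, -6.3, 171.0], 'force': [-0.5, -0.6, -0.4], 'gripper_width': 0.4}
tool shift cm [ 0.6  -0.11  2.29]
side [[336.2, 183.3], [314.6, 196.1], [283.8, 179.9], [314.8, 201.3], [284.2, 185.0]]
wrist [[263.8, 133.8], [371.6, 134.0], [367.3, 281.3], [367.8, 135.6], [364.1, 272.9]]
145 [38, 40, 38, 37, 40, 36, 39, 54, 126, 159, 158, 159, 157, 159, 158, 158, 158, 158, 157, 159] [242, 240, 241, 242, 242, 242, 242, 243, 243, 243, 233, 129, 53, 54, 49, 49, 48, 49, 47, 47, 51, 47, 49, 47, 49]
150 [42, 37, 39, 38, 37, 38, 36, 49, 125, 166, 161, 156, 158, 161, 158, 158, 158, 158, 159, 159] [241, 241, 242, 241, 242, 242, 242, 242, 242, 242, 229, 117, 51, 47, 46, 49, 48, 52, 49, 50, 47, 51, 49, 48, 50]
160 [51, 52, 51, 50, 53, 52, 50, 58, 120, 180, 165, 155, 156, 1
[... 281 characters left out ...]
39, 240, 239, 205, 83, 49, 51, 48, 53, 51, 49, 49, 48, 49, 50, 47, 49, 51]
190 [40, 44, 43, 37, 39, 45, 42, 42, 110, 221, 202, 184, 184, 180, 163, 154, 154, 154, 153, 154] [237, 237, 237, 237, 237, 237, 237, 237, 238, 236, 184, 60, 47, 49, 49, 50, 51, 48, 48, 55, 48, 50, 51, 49, 49]
col 345 [45, 45, 44, 46, 44, 44, 45, 43, 47, 45, 45, 45, 46, 45, 44, 43, 43, 42, 44, 46, 47, 46, 51, 97, 186, 236, 240, 239, 240, 242, 242, 241, 241, 241, 240, 240, 241, 241, 241, 240, 241, 241, 241, 241, 240, 240, 241, 240, 240, 240]
[[299, 188], [299, 193]]
[111, 111, 202, 185, 181, 182, 183, 191, 166, 89, 99, 113, 102, 94, 95, 97, 96, 120, 225, 219, 232, 217, 215, 214, 210, 209, 212, 213, 224, 255, 37, 82] 176
```

The edges match the seated model to within 2 px. A gentle press on the handle top gives a check of the height (expect contact at TCP z of about 198–200).

```bash
python3 -m jog '[[[0.1,0,0.8],0,0],[[0.1,0,1],0,0],[[0,0,0.4],0,0],[[0,0,0],0,0]]';python3 -m jog '[[[0,0,0.2],0,0],[[0,0,0.2],0,0],[[0,0,0],0,0]]';python3 -m jog '[[[0,0,0.2],0,0],[[0,0,0.1],0,0],[[0,0,0],0,0]]'
```

```text
time_s: 65.7
ee_pos: [591.4, 5.8, 203.4]
ee_rot: [-179.9, -6.4, 171.0]
force: [1.0, 0.9, -0.5]
gripper_width: 0.1
time_s: 66.08
ee_pos: [591.4, 5.8, 199.8]
ee_rot: [-179.9, -6.3, 171.0]
force: [-0.6, -1.0, 0.4]
gripper_width: 0.4
time_s: 66.45
ee_pos: [591.4, 5.8, 199.7]
ee_rot: [-179.9, -6.2, 171.0]
force: [-1.3, 0.8, -0.0]
gripper_width: 0.5
```

```bash
python3 -m jog '[[[0,0,-1],0,0],[[0,0,-3],0,0],[[0,0,-3],0,0],[[0,0,0],0,0],[[0,0,0],0,0]]';python3 - <<'E'
from h import *
s=st();w=grab('wrist','w21.png')
C=R.from_euler('z',-9.2,degrees=True);o=np.array([587.9,5.3,131])
print(w2px(w,[o+C.apply(p) for p in [(-65,-45,18),(-65,45,18)]]).tolist())
hsv=cv2.cvtColor(w['color'],cv2.COLOR_RGB2HSV);v=150
k=np.where(hsv[v,200:450,2]>90)[0]+200;print(k.min(),k.max(),np.where(hsv[100:200,345,2]>120)[0].min()+100)
f=grab('side','s21.png');sub=f['color'][150:260,250:360]
hsv=cv2.cvtColor(f['color'],cv2.COLOR_RGB2HSV);g=(hsv[...,1]<40)&(hsv[...,2]>60)
print('yellow side px',int(cv2.inRange(hsv,(22,120,60),(34,255,255)).sum()/255))
job_done()
E
```

```text
time_s: 67.08
ee_pos: [599.2, 4.7, 270.6]
ee_rot: [-179.9, -6.2, 171.0]
force: [0.6, 0.1, -0.3]
gripper_width: 0.4
{'time_s': 67.1, 'qpos': [-1.0, 22.6, 77.9, 0.8, 85.6, -82.1], 'ee_pos': [599.2, 4.7, 270.6], 'ee_rot': [-179.9, -6.2, 171.0], 'force': [0.6, 0.1, -0.3], 'gripper_width': 0.4}
[[272.2, 134.4], [363.3, 134.5]]
275 363 134
yellow side px 232
the job is handed in; nothing more can be done
```

I did the whole job in the order asked and handed it in at about 67 s of robot time. No verdict is reported.

- **Cover off:** it went onto the blue mat. My first grasp missed because I lifted before the fingers had closed, so I repeated it.
- **Cassettes:** there were three, and all were pushed past the catches. In the last pictures before the cover went back, the red catches overlap the top cassette's ends in both views. No other cassette was visible on the bench.
- **Feed slider:** it is at the 3-dot mark. An enlarged crop shows the grip centred on the 3-dot tick.
- **Cover back on:** its edges match the seated model to within about 3 px. A light press on the handle stopped at the seated height. The force reading there stayed near zero, so that stop rests on position only.
- **Not confirmed by eye:** the seated cover was checked by numbers only, because my picture allowance was used up.
- **Tool tilt:** the tool had drifted to about 6° of tilt by the end, which left the cover about 2–3° off level when I let go. The final edge check was made after that.
- **Bystanders:** no move was made to touch the wash bottle, beaker, tip box or brown look-alikes, and they showed no change in the last full view, which I took before the slider and cover steps.

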